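Fetch the culture dish from behind the reagent bottles

ROBOT

A 7-joint arm with a two-finger parallel gripper is mounted at the origin on the work surface. World frame = base frame: x ahead of the robot, y to its left, z up, the work surface at z = 0. Lengths are in m, angles in rad, forces in N, time in s.
With the tool pointing down it reaches from about 0.4 to 0.85 m from the base axis. Payload 10.4 kg.
Tool frame: the origin (TCP) lies midway between the tips of the shut fingers; the grasp point (between the pads) lies 19 mm behind it (ctrl.grip_point_offset is the distance from the TCP to the grasp point, in m); x points along the fingers, z is the direction in which the jaws open and shut, and the axes are right-handed (so a half turn about x gives the same grasp; the last joint's range is limited). The gripper opens to 85 mm and grips with 20 to 120 N. Pads are 22 mm wide; open, the fingers measure 114 mm over their backs; the gripper's body (76 mm by 85 mm) begins 54 mm behind the grasp point. The pads swing forward as they close: fully open they stand 13 mm farther back than shut.
Start: joints at [-0.023, 0.332, -0.065, 1.46, 0.022, 1.35, -0.088], TCP at [0.625, 0, 0.202] pointing down, gripper open.
Joint ranges: [-2.6, 2.6], [-0.5, 2.12], [-1.47, 1.34], [0.16, 2.42], [-1.27, 4.41], [0.06, 2.06], [-2.6, 2.6]. Speed limits (rad/s): [2.22, 2.22, 2.79, 2.79, 3.14, 3.14, 3.14].

INTERFACE

Orientations are given as a 3x3 rotation matrix whose columns are the frame's x, y, z axes.
In Python, from plant import ctrl gives the robot as it stands. The module is installed in compiled form; this text tells all that it offers.
- The arm moves only by the shell command python3 -m creep 'ROWS' [FORCE]. ROWS is JSON, a list of rows, each an object with "dp": the shift along the tool's x, y, z in mm, a list of three; "rotation": the turn, a rotation vector about the tool's x, y, z in rad, a list of three; "grip": the opening, from -1 (shut) to 1 (fully open). A call has 1 to 5 rows; each row shifts and turns the commanded pose from where the row before left it, along the tool's axes as they then stand; what a row does not reach is not made up. A row lasts 1/12 s, in which the tool goes at most 41.7 mm and 7.16 degrees, less where a joint would pass 70% of its speed; a pose out of reach is approached as far as the arm can. A call is refused whole if a number of a shift passes 41.7 or a number of a turn 0.125, either way. A call with a gripper value outside its range is refused whole. The fingers move at their own pace and stop on an object; FORCE is the grip in N (left out, the last holds). Time passes only in rows, so rows that do not move let the fingers close. It gives the time, the measured TCP pose, the force and the opening at its end, in the units of the state.
- ctrl.read_state(): the state, without advancing time (a new reading comes with each control period).
- ctrl.snapshot(name): name is "scene" or "side" or "wrist"; returns the picture (480x640x3 uint8, red, green, blue); there is no depth.
- ctrl.get_calibration(name): a dict with "K" (3x3 intrinsics, pixels), "cam_to_world" (4x4, takes a point from camera to world coordinates). Camera axes: x right, y up, looking along -z (the intrinsics and any distortion apply to the point x, -y, -z); pixel columns grow to the right and rows downward; lengths in m; the calibration is good to about 2 mm. A picture is of the moment at which its call begins: read the wrist's pose just before it. get_calibration takes no time and is no camera call; for the wrist camera it gives the pose at the moment of the call.
- ctrl.close_job(): hands the job in, once; it reports no verdict.
Trained networks look in the newest picture that a camera, given by its name, has taken for a name from the list of things; names that differ only in an ending like _2 or _b are one class to them, and where a whole thing is asked for, a point or a joint stands for the part that bears it (a point fixed in the world has none). Each returns a list of dicts, best first, with "confidence" (0 to 1); they miss things now and then, are a little off and sometimes report something else, mostly with a low value. They report only what shows in the picture. A call takes as long as a camera call.
- ctrl.masks_of(camera, label): "mask" (480x640 bool, what is visible of it) and "xy" ([column, row] as shares, 0 to 1, of the picture: columns of its width, rows of its height, amid what is visible of it).
- ctrl.spot_point(camera, label): "xy" ([column, row] as shares, 0 to 1, of the picture: columns of its width, rows of its height: a listed point, or the origin of a listed thing).
The state is a dict: "clock": time; "joint_positions": joint angles; "dq": joint speeds; "tau": joint torques, N m; "position": TCP position; "ee_rot": TCP orientation; "force": force on the tool from outside, world axes, zero at the start; "torque": the same for the moment, N m; "opening": finger opening in m.
Only numpy, scipy, OpenCV 4.12 (cv2) and the standard library are available. Lean on these libraries where they do the work, as an engineer would, in place of code of your own. Each camera call takes 0.05 s, during which the arm holds its last target.

TASK

Clear the three bottles standing around the small culture dish into the low blue tray, upright, leaving the dish where it is until all three are there. Then set the dish flat on the middle of the round white disc of the colony counter while the bottles wait in the tray, and finally put each bottle back upright on the middle of the coaster it came from. Do not tip over the bottles, the dish or the glass flask, nor push the flask away.

Things in the scene. Friction and masses are not known exactly. Their poses are not given: they have to be found in the camera images.
- wide_bottle: Wide round white plastic bottle, 56 mm in diameter, 112 mm tall overall, with a round ribbed blue screw cap 34 mm in diameter and 26 mm high at its top, centred on the bottle's axis. Opaque, closed, upright; about 0.15 kg. Origin at the centre of its underside, z up along its axis. At the start it stands on the middle of one of the three coasters; which one differs from start to start.
- slim_bottle: Slim, tall round white plastic bottle, 42 mm in diameter, 134 mm tall overall, with a round ribbed blue screw cap 34 mm in diameter and 26 mm high at its top, centred on the bottle's axis. Opaque, closed, upright; about 0.15 kg. Origin at the centre of its underside, z up along its axis. At the start it stands on the middle of one of the three coasters; which one differs from start to start.
- square_bottle: Square white plastic bottle, 48 by 48 mm in plan, 122 mm tall overall, with a round ribbed blue screw cap 34 mm in diameter and 26 mm high at its top, centred on the bottle's axis. Opaque, closed, upright; about 0.15 kg. Origin at the centre of its underside, z up along its axis. At the start it stands on the middle of one of the three coasters; which one differs from start to start.
- dish: Small closed round clear plastic culture dish with cream filling and a pale growth in it, 55 mm in diameter, 16 mm high, one rigid piece of about 0.03 kg, lying flat on the bench between the three bottles, with a fixed white test tube rack (110 mm high) behind it whose near face is about 79 mm from the dish's centre. Origin at the centre of its underside, z up. (A larger 90 mm dish elsewhere is not meant.)
- coaster_left: Fixed round flat cork coaster, 60 mm in diameter, 3 mm thick, the left one (+y side) of three alike around the small dish as seen from the robot; at the start one of the bottles stands on it (its edge may be hidden). Origin at the centre of its underside on the bench, about 75 mm from the dish's centre; neighbouring coasters are about 98 mm apart, centre to centre.
- coaster_front: Fixed round flat cork coaster, 60 mm in diameter, 3 mm thick, the one nearest to the robot of three alike around the small dish as seen from the robot; at the start one of the bottles stands on it (its edge may be hidden). Origin at the centre of its underside on the bench, about 75 mm from the dish's centre; neighbouring coasters are about 98 mm apart, centre to centre.
- coaster_right: Fixed round flat cork coaster, 60 mm in diameter, 3 mm thick, the right one (-y side) of three alike around the small dish as seen from the robot; at the start one of the bottles stands on it (its edge may be hidden). Origin at the centre of its underside on the bench, about 75 mm from the dish's centre; neighbouring coasters are about 98 mm apart, centre to centre.
- tray: Fixed low open blue tray on the bench, on the left or the right of the bottles: 270 mm long (its x axis, roughly away from the robot), 140 mm wide (its y axis), walls 22 mm high and 5 mm thick, floor 5 mm thick. Origin at the centre of its underside. Three bottles fit in a row along its length, 80 mm apart.
- counter: Fixed colony counter, a flat white box on the bench on the side opposite the tray, with a round white disc 90 mm in diameter in a dark ring, on which a dish is set. Origin on the bench surface right below the centre of the disc; the disc's top is 45 mm above the origin. The box reaches 90 mm from there towards the robot, 75 mm to each side and 160 mm away from the robot (its +x); its grey control panel begins 85 mm from the disc's centre on the +x side and is 77 mm high.
- flask: Plain conical glass flask, a bystander standing loose on the far left part of the bench: 68 mm in diameter at the foot, 108 mm tall. Origin at the centre of its underside, z up.

How it is judged:
On the way, in this order (a step that is already met when the one before it is completed fails the run):
1. all three bottles stand upright and still in the tray, the dish is still where it was (within 30 mm) (x of wide_bottle in the frame of tray between -0.125 and 0.125 m and y of wide_bottle in the frame of tray between -0.06 and 0.06 m and z of each of wide_bottle, slim_bottle, square_bottle in the frame of tray below 0.012 m and angle between each of wide_bottle, slim_bottle, square_bottle's own z axis and vertical below 0.15 rad and linear speed of each of wide_bottle, slim_bottle, square_bottle below 0.03 m/s and x of slim_bottle in the frame of tray between -0.125 and 0.125 m and y of slim_bottle in the frame of tray between -0.06 and 0.06 m and x of square_bottle in the frame of tray between -0.125 and 0.125 m and y of square_bottle in the frame of tray between -0.06 and 0.06 m and distance of dish from where it was at the start of the episode below 0.03 m), for 0.2 s.
2. the dish lies still on the middle of the counter's disc while the three bottles stand in the tray (horizontal distance between dish and counter below 0.015 m and z of dish in the frame of counter between 0.04 and 0.049 m and angle between dish's own z axis and vertical below 0.1 rad and linear speed of dish below 0.02 m/s and x of wide_bottle in the frame of tray between -0.125 and 0.125 m and y of wide_bottle in the frame of tray between -0.06 and 0.06 m and z of each of wide_bottle, slim_bottle, square_bottle in the frame of tray below 0.012 m and angle between each of wide_bottle, slim_bottle, square_bottle's own z axis and vertical below 0.15 rad and linear speed of each of wide_bottle, slim_bottle, square_bottle below 0.03 m/s and x of slim_bottle in the frame of tray between -0.125 and 0.125 m and y of slim_bottle in the frame of tray between -0.06 and 0.06 m and x of square_bottle in the frame of tray between -0.125 and 0.125 m and y of square_bottle in the frame of tray between -0.06 and 0.06 m), for 0.2 s.
At the end, for the whole second after the job is handed in: The dish lies flat on the counter's disc within 15 mm of its centre, and each bottle stands upright on the coaster it started on, within 14 mm of where it stood; all at rest and released (horizontal distance between dish and counter below 0.015 m and z of dish in the frame of counter between 0.04 and 0.049 m and angle between each of dish, wide_bottle, slim_bottle, square_bottle's own z axis and vertical below 0.1 rad and linear speed of each of dish, wide_bottle, slim_bottle, square_bottle below 0.02 m/s and distance of each of wide_bottle, slim_bottle, square_bottle from where it was at the start of the episode below 0.014 m); the robot touches nothing.
It fails at once if a bottle, the dish or the flask is tipped by more than 40 degrees (angle between any of wide_bottle, slim_bottle, square_bottle, dish, flask's own z axis and vertical above 0.7 rad).
It fails at once if the flask is pushed more than 30 mm away (distance of flask from where it was at the start of the episode above 0.03 m).
It also fails if it takes over 125 s, if anything falls off the work surface, if the arm or the gripper's body presses on something with over 40 N, if the wrist force passes 120 N, or if a joint passes its speed limit or range.

## Working session

There is one attempt and no reset: what is moved stays moved. The work goes in short steps, Python scripts to look and compute and a shell command to move; the robot and the scene stay as the last step left them, time stands still between calls to the robot, and variables do not carry over. Pictures are saved under pics/ and viewed, and the job is handed in when it is done.

```bash
mkdir -p pics; ls
python3 - <<'E'
from plant import ctrl
import numpy as np, cv2
s=ctrl.read_state(); print({k:np.round(v,3).tolist() for k,v in s.items()})
for n in ("scene","side","wrist"):
    im=ctrl.snapshot(n); cv2.imwrite(f"pics/a_{n}.png",im[:,:,::-1])
    c=ctrl.get_calibration(n); print(n,np.round(c["K"],1).tolist(),np.round(c["cam_to_world"],3).tolist(), [k for k in c])
E
```

```text
pics
{'clock': 0.0, 'joint_positions': [-0.023, 0.333, -0.065, 1.461, 0.022, 1.35, -0.089], 'dq': [-0.0, -0.0, -0.002, -0.0, 0.001, -0.001, -0.002], 'tau': [0.0, -62.545, 0.05, -39.161, 0.016, 0.01, -0.0], 'position': [0.625, 0.0, 0.201], 'ee_rot': [[-0.001, -0.0, 1.0], [-0.0, 1.0, 0.0], [-1.0, -0.0, -0.001]], 'force': [-0.166, -0.588, 0.614], 'torque': [-0.055, -0.039, -0.033], 'opening': 0.085}
scene [[605.1, 0.0, 314.7], [0.0, 605.1, 242.5], [0.0, 0.0, 1.0]] [[-0.215, -0.826, 0.521, 1.203], [0.976, -0.19, 0.102, 0.133], [0.015, 0.531, 0.847, 1.042], [0.0, 0.0, 0.0, 1.0]] ['K', 'cam_to_world']
side [[478.4, 0.0, 321.3], [0.0, 478.4, 242.6], [0.0, 0.0, 1.0]] [[0.98, 0.131, -0.146, 0.511], [-0.196, 0.712, -0.674, -0.606], [0.016, 0.69, 0.724, 0.685], [0.0, 0.0, 0.0, 1.0]] ['K', 'cam_to_world']
wrist [[362.9, 0.0, 317.7], [0.0, 362.9, 240.9], [0.0, 0.0, 1.0]] [[1.0, 0.001, 0.002, 0.625], [-0.001, 0.963, 0.271, 0.069], [-0.001, -0.271, 0.963, 0.372], [0.0, 0.0, 0.0, 1.0]] ['K', 'cam_to_world']
```

View pics/a_scene.png

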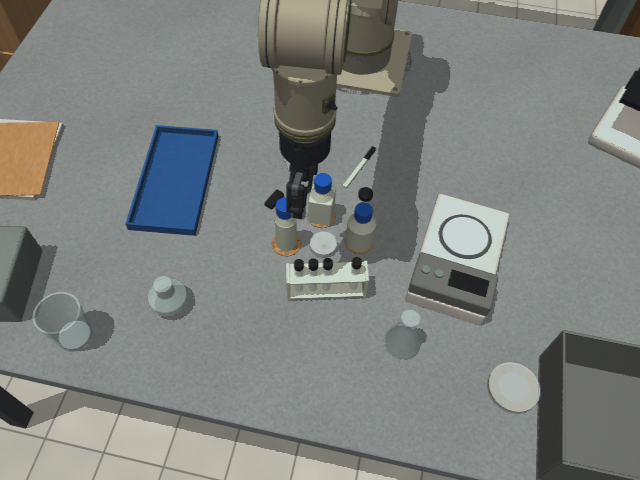

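View pics/a_side.png

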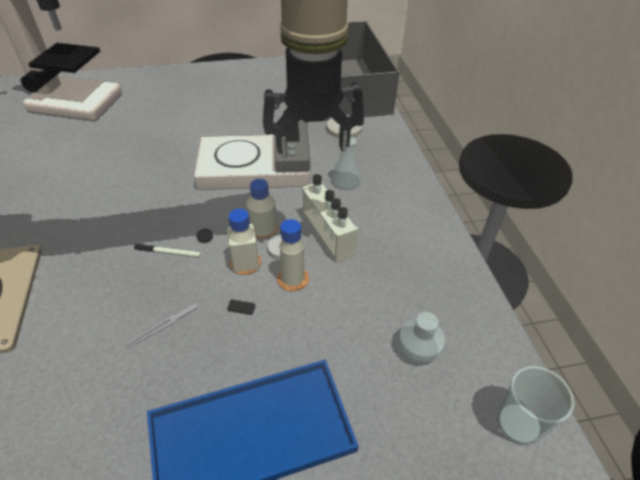

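View pics/a_wrist.png

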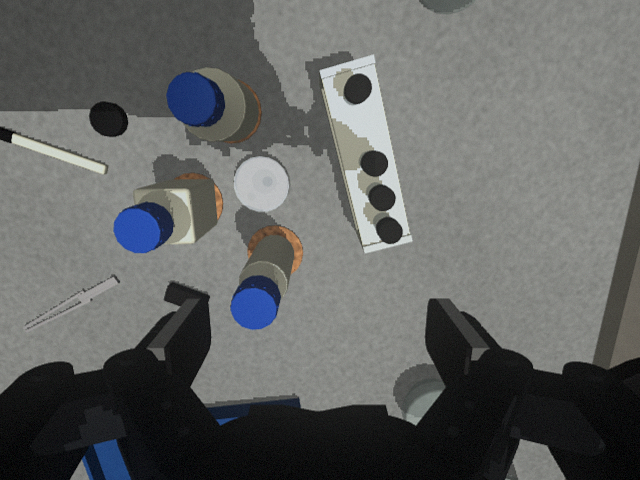

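```bash
cat > h.py <<'E'
from plant import ctrl
import numpy as np, cv2
def pix2w(c,uv,z):
    K=c["K"];T=np.array(c["cam_to_world"])
    d=np.array([(uv[0]-K[0][2])/K[0][0],-(uv[1]-K[1][2])/K[1][1],-1.])
    d=T[:3,:3]@d; o=T[:3,3]; return o+d*(z-o[2])/d[2]
def w2pix(c,p):
    K=c["K"];T=np.array(c["cam_to_world"]); q=T[:3,:3].T@(np.array(p)-T[:3,3]); 
    return np.array([K[0][0]*q[0]/-q[2]+K[0][2], -K[1][1]*q[1]/-q[2]+K[1][2]])
def find(n,l,z,maxn=2):
    c=ctrl.get_calibration(n); r=ctrl.spot_point(n,l)
    for e in r[:maxn]:
        uv=np.array(e["xy"])*[640,480]; print(n,l,round(e["confidence"],2),uv.round(1),pix2w(c,uv,z).round(4))
E
python3 - <<'E'
from h import *
for n in ("scene","side","wrist"):
    ctrl.snapshot(n)
    for l,z in (("wide_bottle",.003),("slim_bottle",.003),("square_bottle",.003),("dish",0),("coaster_left",0),("coaster_front",0),("coaster_right",0),("tray",0),("counter",0),("flask",0)):
        if n=="wrist" and l in("tray","counter","flask"): continue
        find(n,l,z,3 if "coaster" in l else 1)
print(ctrl.read_state()["clock"])
E
```

```text
scene slim_bottle 0.57 [285.4 244.6] [ 0.5819 -0.0492  0.003 ]
scene square_bottle 0.63 [321.9 215.3] [0.4949 0.0077 0.003 ]
scene dish 0.72 [322.9 218. ] [0.4992 0.0108 0.    ]
scene coaster_left 0.38 [357.  240.9] [0.5389 0.0903 0.    ]
scene coaster_front 0.66 [321.5 217.1] [0.4976 0.0074 0.    ]
scene coaster_right 0.75 [287.9 240.8] [ 0.5702 -0.047   0.    ]
scene tray 0.76 [176.7 179.1] [ 0.4706 -0.3192  0.    ]
scene counter 0.62 [459.8 248.9] [0.5109 0.2971 0.    ]
scene flask 0.91 [405.2 340.5] [0.7333 0.2163 0.    ]
side wide_bottle 0.89 [260.3 226.9] [0.5358 0.0953 0.003 ]
side slim_bottle 0.66 [293.8 276.7] [ 0.5821 -0.0463  0.003 ]
side square_bottle 0.59 [244.4 263.4] [0.4957 0.0029 0.003 ]
side dish 0.76 [281.1 252. ] [0.5679 0.0219 0.    ]
side coaster_left 0.61 [259.1 228. ] [0.5331 0.0956 0.    ]
side coaster_left 0.17 [291.8 278.3] [ 0.5781 -0.0469  0.    ]
side coaster_front 0.56 [239.5 262.2] [0.4867 0.0102 0.    ]
side coaster_right 0.73 [291.1 277.3] [ 0.5772 -0.0443  0.    ]
side coaster_right 0.71 [280.5 252.8] [0.5665 0.02   0.    ]
side tray 0.73 [247.7 430.4] [ 0.4724 -0.3139  0.    ]
side counter 0.7 [238.5 168. ] [0.5078 0.3012 0.    ]
side flask 0.56 [341.7 182.2] [0.7315 0.2084 0.    ]
wrist wide_bottle 0.75 [228.  111.3] [0.539  0.0942 0.003 ]
wrist slim_bottle 0.84 [274.3 253.5] [ 0.5788 -0.0495  0.003 ]
wrist square_bottle 0.72 [193.3 202.7] [0.4972 0.0054 0.003 ]
wrist dish 0.78 [261.9 181.4] [0.5683 0.0268 0.    ]
wrist coaster_right 0.65 [190.1 201.6] [0.493  0.0061 0.    ]
1.65
```

```bash
cat >> h.py <<'E'
from scipy.optimize import fsolve
def cyl(c,xy,z0,z1,r):
    t=np.linspace(0,2*np.pi,60,endpoint=False)
    P=[w2pix(c,(xy[0]+r*np.cos(a),xy[1]+r*np.sin(a),z)) for z in(z0,z1) for a in t]
    return cv2.convexHull(np.array(P,np.float32)).reshape(-1,2)
def cent(poly):
    m=cv2.moments(poly.reshape(-1,1,2).astype(np.float32)); return np.array([m["m10"]/m["m00"],m["m01"]/m["m00"]]),m["m00"]
def caps(n,guess,base,im=None,c=None):
    """guess: {name:(xy)}; base: underside z"""
    H={"wide":.112,"slim":.134,"square":.122}
    if im is None: c=ctrl.get_calibration(n); im=ctrl.snapshot(n)
    hsv=cv2.cvtColor(im,cv2.COLOR_RGB2HSV)
    m=((hsv[...,0]>105)&(hsv[...,0]<130)&(hsv[...,1]>150)&(hsv[...,2]>60)).astype(np.uint8)
    nl,lab,st,ce=cv2.connectedComponentsWithStats(m)
    out={}
    for k,g in guess.items():
        z1=base+H[k]; f=lambda xy: cent(cyl(c,xy,z1-.026,z1,.017))[0]
        p=f(g); js=[j for j in range(1,nl) if st[j,4]>40]
        if not js: continue
        j=min(js,key=lambda j:np.hypot(*(ce[j]-p)))
        xy=fsolve(lambda q:f(q)-ce[j],g,epsfcn=1e-6); out[k]=xy
        print(n,k,"blue area",st[j,4],"model",round(cent(cyl(c,xy,z1-.026,z1,.017))[1]),"off px",np.hypot(*(ce[j]-p)).round(1),xy.round(4))
    return out
E
python3 - <<'E'
from h import *
G={"wide":(.538,.0945),"slim":(.580,-.048),"square":(.496,.005)}
for n in ("wrist","side","scene"): caps(n,G,.003)
# dish and tray/counter masks
for n in("wrist","side","scene"):
    ctrl.snapshot(n); c=ctrl.get_calibration(n)
    r=ctrl.masks_of(n,"dish")
    if r:
        m=r[0]["mask"]; ys,xs=np.nonzero(m); print(n,"dish",m.sum(),cent(cyl(c,(.568,.024),0,.016,.0275))[1],end=" ")
        e=np.array([xs.mean(),ys.mean()]); print(fsolve(lambda q:cent(cyl(c,q,0,.016,.0275))[0]-e,(.568,.024),epsfcn=1e-6).round(4))
    if n!="wrist":
        r=ctrl.masks_of(n,"tray"); m=r[0]["mask"].astype(np.uint8); cs,_=cv2.findContours(m,0,2); cc=cv2.convexHull(max(cs,key=cv2.contourArea))
        ap=cv2.approxPolyDP(cc,8,True).reshape(-1,2); print("tray",[(p.tolist(),pix2w(c,p,.022).round(3)[:2].tolist()) for p in ap])
for n in("scene","side"):
    im=ctrl.snapshot(n) ; c=ctrl.get_calibration(n)
    u=w2pix(c,(.511,.299,.045)); x,y=int(u[0]),int(u[1])
    cv2.imwrite(f"pics/cnt_{n}.png",cv2.resize(im[y-60:y+60,x-60:x+60,::-1],None,fx=4,fy=4)); print(n,x-60,y-60)
E
```

```text
wrist wide blue area 2035 model 2660 off px 1.0 [0.5381 0.0951]
wrist slim blue area 1530 model 2231 off px 6.3 [ 0.5772 -0.0523]
wrist square blue area 1709 model 2505 off px 4.2 [0.4929 0.0043]
side wide blue area 220 model 409 off px 32.7 [0.4972 0.028 ]
side slim blue area 226 model 454 off px 4.3 [ 0.5808 -0.0379]
side square blue area 220 model 424 off px 4.8 [0.4974 0.0171]
scene wide blue area 295 model 350 off px 0.2 [0.5384 0.0942]
scene slim blue area 229 model 365 off px 2.4 [ 0.5789 -0.0524]
scene square blue area 291 model 338 off px 0.8 [0.4947 0.0059]
wrist dish 2480 2563.3923357804306 [0.5689 0.0263]
side dish 227 628.7517841432709 [0.5565 0.0306]
tray [([306, 123], [0.689, 0.426]), ([306, 185], [0.646, 0.187]), ([197, 186], [0.416, 0.225]), ([203, 137], [0.434, 0.408])]
tray [([156, 125], [0.35, -0.406]), ([217, 131], [0.336, -0.267]), ([194, 234], [0.61, -0.23]), ([125, 224], [0.618, -0.373])]
scene 405 177
side 177 92
```

```bash
sed -i 's/>105)/>100)/; s/<130)/<135)/; s/>150)/>90)/; s/>60)).ast/>25)).ast/' h.py
python3 - <<'E'
from h import *
G={"wide":(.538,.0945),"slim":(.579,-.050),"square":(.495,.005)}
for n in ("wrist","scene","side"): caps(n,G,.003)
im=ctrl.snapshot("scene");c=ctrl.get_calibration("scene")
hsv=cv2.cvtColor(im,cv2.COLOR_RGB2HSV); m=((hsv[...,0]>100)&(hsv[...,0]<135)&(hsv[...,1]>90)).astype(np.uint8)
cs,_=cv2.findContours(m,0,2); k=max(cs,key=cv2.contourArea); 
def model(q):
    x,y,a=q; R=np.array([[np.cos(a),-np.sin(a)],[np.sin(a),np.cos(a)]])
    P=[w2pix(c,(*(R@np.array([sx*.135,sy*.07])+[x,y]),z)) for z in(0,.022) for sx in(-1,1) for sy in(-1,1)]
    return cv2.convexHull(np.array(P,np.float32))
h=cv2.convexHull(k).reshape(-1,2).astype(float)
from scipy.optimize import minimize
f=lambda q: np.mean([min(abs(cv2.pointPolygonTest(model(q),tuple(map(float,p)),True)),4)**2 for p in h])
r=minimize(f,(.478,-.319,-.0),method="Nelder-Mead",options=dict(initial_simplex=[[.478,-.319,0],[.488,-.319,.1],[.478,-.31,.1],[.478,-.319,.15]]));print("tray",r.x.round(4),r.fun)
# ring
for n in("scene","side"):
    im=cv2.imread(f"pics/a_{n}.png");c=ctrl.get_calibration(n);u=w2pix(c,(.511,.299,.045)).astype(int)
E
```

```text
wrist wide blue area 2459 model 2636 off px 3.5 [0.5404 0.0943]
wrist slim blue area 2056 model 2233 off px 2.3 [ 0.5787 -0.0481]
wrist square blue area 2305 model 2492 off px 2.9 [0.4969 0.0062]
scene wide blue area 318 model 350 off px 0.2 [0.5385 0.0943]
scene slim blue area 245 model 365 off px 1.5 [ 0.5786 -0.0528]
scene square blue area 310 model 338 off px 0.5 [0.4946 0.0059]
side wide blue area 273 model 361 off px 1.6 [0.5408 0.0963]
side slim blue area 413 model 460 off px 1.9 [ 0.5797 -0.0457]
side square blue area 390 model 429 off px 2.2 [0.4974 0.0093]
tray [ 0.4743 -0.3215  0.1264] 0.032384929295471224
```

View pics/cnt_scene.png

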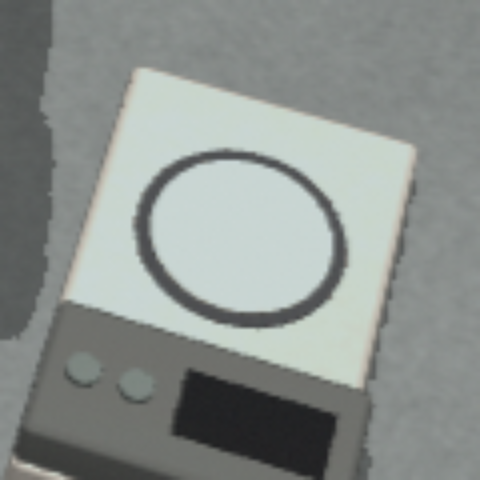

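View pics/cnt_side.png

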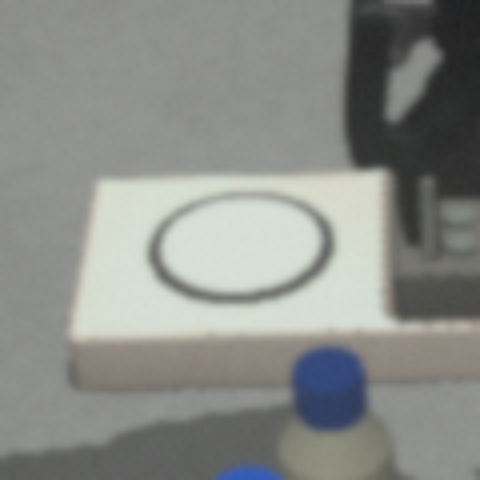

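```bash
python3 - <<'E'
from h import *
print(pix2w(ctrl.get_calibration("scene"),(465.2,236.5),.045),pix2w(ctrl.get_calibration("side"),(237.5,153.5),.045))
E
python3 -m creep '[{"dp":[0,-24.5,-23],"rotation":[0,0,0],"grip":0.35},{"dp":[0,-24.5,-23.5],"rotation":[0,0,0],"grip":0.35},{"dp":[0,0,0],"rotation":[0,0,0],"grip":0.35},{"dp":[25,0,0],"rotation":[0,0,0],"grip":0.35},{"dp":[0,0,0],"rotation":[0,0,0],"grip":0.35}]' 60
python3 - <<'E'
from h import *
cv2.imwrite("pics/b_wrist.png",ctrl.snapshot("wrist")[:,:,::-1])
cv2.imwrite("pics/b_side.png",ctrl.snapshot("side")[:,:,::-1])
E
```

```text
[0.50971471 0.29786391 0.045     ] [0.50993021 0.29473153 0.045     ]
clock: 2.92
position: [0.5766, -0.0494, 0.1734]
ee_rot: [[-0.004, 0.001, 1.0], [0.0, 1.0, -0.001], [-1.0, 0.0, -0.004]]
force: [0.5, 0.4, -1.0]
opening: 0.0576
```

View pics/b_wrist.png

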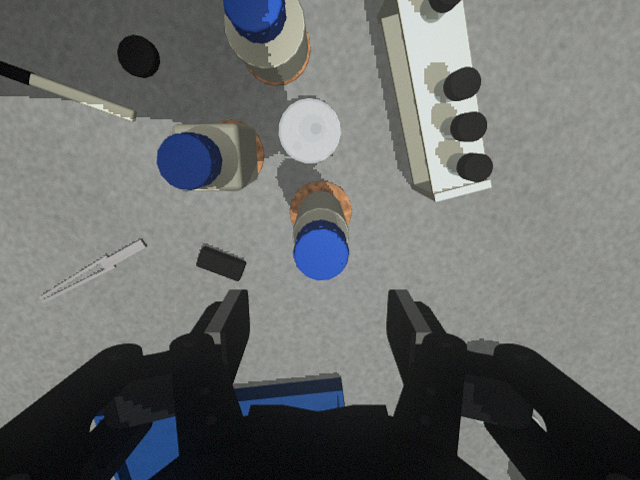

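View pics/b_side.png

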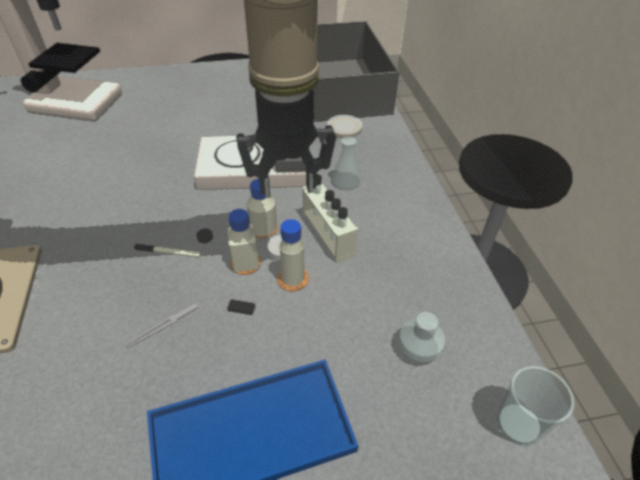

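Run:
```python
from h import *
G={"wide":(.539,.095),"slim":(.579,-.049),"square":(.496,.006)}
s=ctrl.read_state(); print(s["position"]); caps("wrist",G,.003); find("wrist","dish",0,1); find("wrist","slim_bottle",0.003,1)
```

```text
[ 0.57798078 -0.04874438  0.17618584]
wrist wide blue area 2229 model 3750 off px 15.1 [0.5412 0.0874]
wrist slim blue area 2540 model 2741 off px 1.4 [ 0.5787 -0.0481]
wrist square blue area 2879 model 3111 off px 1.8 [0.4971 0.0061]
wrist dish 0.9 [308.1 131.4] [0.5701 0.0265 0.    ]
wrist slim_bottle 0.57 [318.4 213.6] [ 0.5801 -0.0499  0.003 ]
```

```bash
python3 -m creep '[{"dp":[30,0,0],"rotation":[0,0,0],"grip":0.35},{"dp":[32,0,0],"rotation":[0,0,0],"grip":0.35},{"dp":[0,0,0],"rotation":[0,0,0],"grip":0.35},{"dp":[0,0,0],"rotation":[0,0,0],"grip":0.35},{"dp":[0,0,0],"rotation":[0,0,0],"grip":-0.4}]' 
python3 -m creep '[{"dp":[0,0,0],"rotation":[0,0,0],"grip":-0.6},{"dp":[0,0,0],"rotation":[0,0,0],"grip":-0.6},{"dp":[0,0,0],"rotation":[0,0,0],"grip":-0.6},{"dp":[0,0,0],"rotation":[0,0,0],"grip":-0.6},{"dp":[0,0,0],"rotation":[0,0,0],"grip":-0.6}]' 60
```

```text
clock: 3.58
position: [0.5796, -0.0489, 0.1166]
ee_rot: [[0.002, -0.0, 1.0], [0.0, 1.0, 0.0], [-1.0, 0.0, 0.002]]
force: [-0.0, -0.3, -0.5]
opening: 0.0469
clock: 4.0
position: [0.5787, -0.049, 0.115]
ee_rot: [[0.001, 0.0, 1.0], [0.0, 1.0, -0.0], [-1.0, 0.0, 0.001]]
force: [1.2, 0.2, 0.5]
opening: 0.0172
```

Run:
```python
from h import *
for n in("wrist","scene","side"): cv2.imwrite(f"pics/c_{n}.png",ctrl.snapshot(n)[:,:,::-1])
```

```text
(no output)
```

View pics/c_wrist.png

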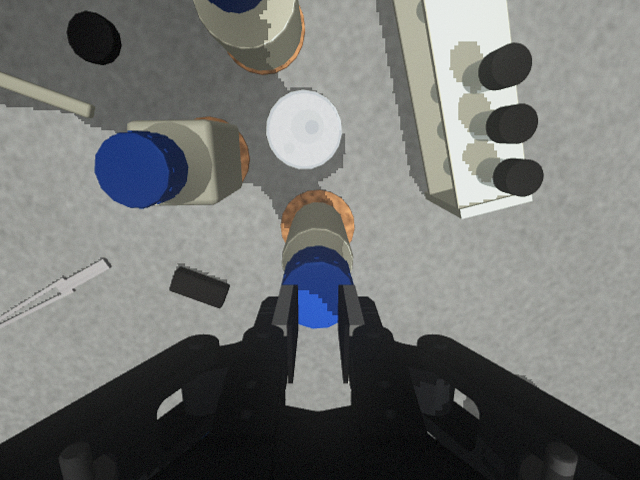

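View pics/c_side.png

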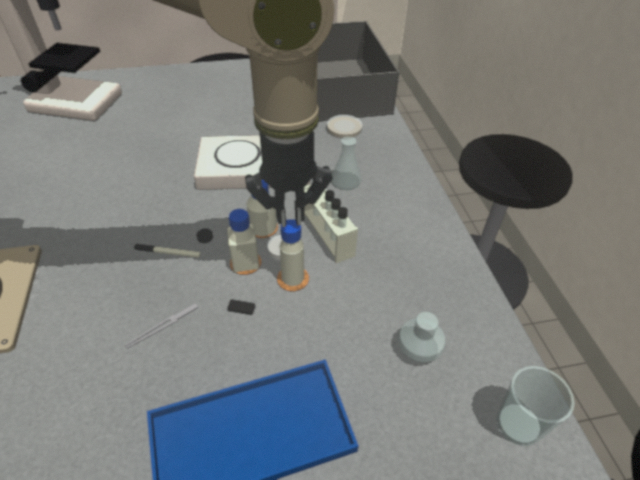

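Run:
```python
from h import *
s=ctrl.read_state(); print(s["position"],s["opening"],s["clock"],s["force"])
for n in("wrist","side"):
    c=ctrl.get_calibration(n); im=ctrl.snapshot(n).copy()
    print(n,[w2pix(c,(s["position"][0]+dx,s["position"][1]+.011,s["position"][2])).round(0) for dx in(-.0085,.0085)], np.round(c["cam_to_world"],3)[:3,3])
    for z,col in((.137,(255,0,0)),(.111,(0,255,0))):
        p=np.array([w2pix(c,(.5785+.017*np.cos(a),-.0485+.017*np.sin(a),z)) for a in np.linspace(0,6.28,40)]).astype(int)
        cv2.polylines(im,[p],True,col,1)
    p=np.array([w2pix(c,(.5785+.030*np.cos(a),-.0485+.030*np.sin(a),.003)) for a in np.linspace(0,6.28,40)]).astype(int)
    cv2.polylines(im,[p],True,(255,255,0),1)
    if n=="side": im=cv2.resize(im[130:310,200:400],None,fx=3,fy=3)
    cv2.imwrite(f"pics/d_{n}.png",im[:,:,::-1])
```

```text
[ 0.57853662 -0.04898625  0.11462539] 0.016937340684131153 4.15 [-1.17576724 -0.03029031  0.34729013]
wrist [array([300., 259.]), array([334., 259.])] [0.579 0.02  0.286]
side [array([284., 232.]), array([294., 230.])] [ 0.511 -0.606  0.685]
```

View pics/d_wrist.png

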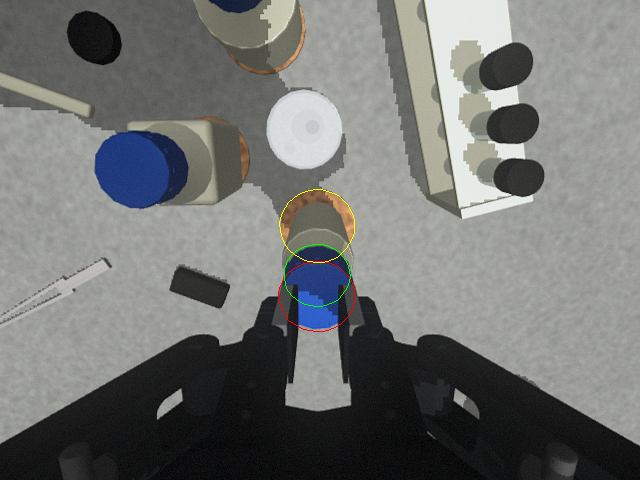

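View pics/d_side.png

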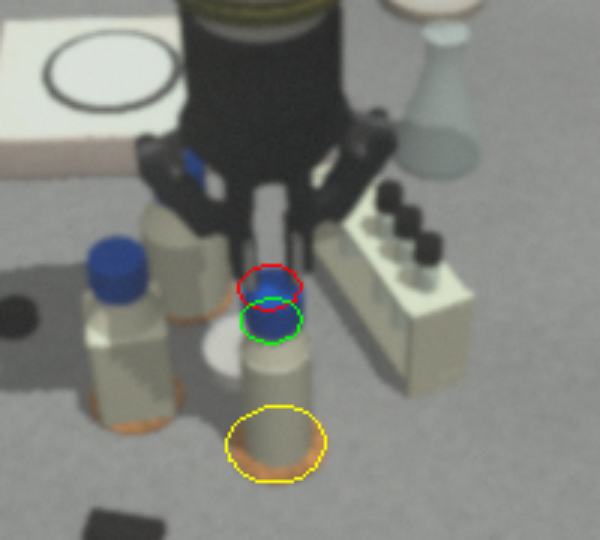

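```bash
python3 -m creep '[{"dp":[0,0,0],"rotation":[0,0,0],"grip":0.35},{"dp":[0,0,0],"rotation":[0,0,0],"grip":0.35},{"dp":[0,0,0],"rotation":[0,0,0],"grip":0.35},{"dp":[0,0,0],"rotation":[0,0,0],"grip":0.35},{"dp":[5,0,0],"rotation":[0,0,0],"grip":0.35}]' 
python3 -m creep '[{"dp":[7,0,0],"rotation":[0,0,0],"grip":0.35},{"dp":[8,0,0],"rotation":[0,0,0],"grip":0.35},{"dp":[5,0,0],"rotation":[0,0,0],"grip":0.35},{"dp":[0,0,0],"rotation":[0,0,0],"grip":0.35}]'
python3 - <<'E'
from h import *
print(ctrl.grip_point_offset)
for n in("wrist","side"):
    c=ctrl.get_calibration(n); im=ctrl.snapshot(n).copy()
    if n=="side": im=cv2.resize(im[130:310,200:400],None,fx=3,fy=3)
    cv2.imwrite(f"pics/e_{n}.png",im[:,:,::-1])
E
```

```text
clock: 4.67
position: [0.5792, -0.049, 0.1103]
ee_rot: [[0.002, 0.0, 1.0], [0.0, 1.0, -0.0], [-1.0, 0.0, 0.002]]
force: [0.3, 0.1, 0.5]
opening: 0.0578
clock: 5.0
position: [0.5774, -0.0489, 0.0876]
ee_rot: [[-0.003, -0.0, 1.0], [0.0, 1.0, 0.0], [-1.0, 0.0, -0.003]]
force: [-0.3, -0.4, -0.2]
opening: 0.0575
0.0187
```

View pics/e_wrist.png

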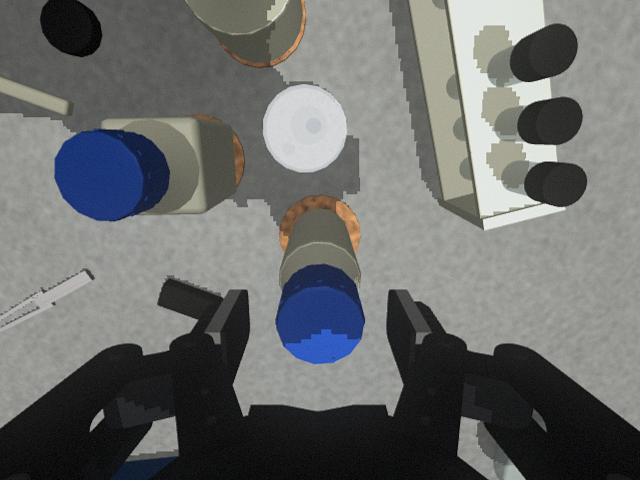

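View pics/e_side.png

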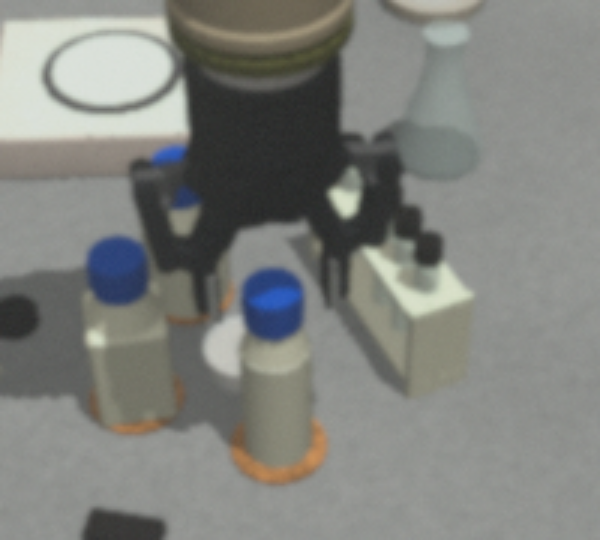

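Run:
```python
from h import *
c=ctrl.get_calibration("side"); w=ctrl.get_calibration("wrist")
for z in(.09,.1,.11,.12,.13,.14):
    print(z,[w2pix(c,(.5775+dx,-.049,z)).round(1).tolist() for dx in(-.029,.029)],[w2pix(w,(.5775+dx,-.049+dy,z)).round(1).tolist() for dx in(-.029,.029) for dy in (-.011,.011)])
```

```text
0.09 [[273.2, 248.0], [306.8, 243.5]] [[259.0, 300.4], [257.0, 259.6], [372.2, 300.3], [373.9, 259.6]]
0.1 [[272.8, 244.0], [306.8, 239.5]] [[255.7, 309.2], [253.5, 266.5], [375.1, 309.1], [377.1, 266.4]]
0.11 [[272.5, 239.8], [306.8, 235.3]] [[252.1, 319.0], [249.6, 274.1], [378.4, 319.0], [380.6, 274.0]]
0.12 [[272.1, 235.6], [306.7, 231.1]] [[248.1, 330.1], [245.3, 282.7], [382.1, 330.0], [384.6, 282.7]]
0.13 [[271.8, 231.3], [306.7, 226.9]] [[243.5, 342.6], [240.3, 292.5], [386.3, 342.5], [389.2, 292.5]]
0.14 [[271.4, 227.0], [306.6, 222.5]] [[238.3, 356.8], [234.7, 303.8], [391.1, 356.8], [394.3, 303.7]]
```

```bash
python3 -m creep '[{"dp":[5,0,1],"rotation":[0,0,0],"grip":0.1},{"dp":[0,0,0],"rotation":[0,0,0],"grip":-0.3},{"dp":[0,0,0],"rotation":[0,0,0],"grip":-0.6},{"dp":[0,0,0],"rotation":[0,0,0],"grip":-0.6},{"dp":[0,0,0],"rotation":[0,0,0],"grip":-0.6}]' 60
python3 -m creep '[{"dp":[0,0,0],"rotation":[0,0,0],"grip":-0.6}]'
python3 - <<'E'
from h import *
for n in("wrist","side"):
    c=ctrl.get_calibration(n); im=ctrl.snapshot(n).copy()
    if n=="side": im=cv2.resize(im[130:310,200:400],None,fx=3,fy=3)
    cv2.imwrite(f"pics/f_{n}.png",im[:,:,::-1])
E
```

```text
clock: 5.52
position: [0.5795, -0.049, 0.0845]
ee_rot: [[0.0, -0.0, 1.0], [0.0, 1.0, 0.0], [-1.0, 0.0, 0.0]]
force: [0.3, -0.1, -0.4]
opening: 0.0321
clock: 5.6
position: [0.5795, -0.049, 0.0845]
ee_rot: [[0.0, 0.0, 1.0], [0.0, 1.0, -0.0], [-1.0, 0.0, 0.0]]
force: [-0.7, 0.3, -1.1]
opening: 0.0318
```

View pics/f_wrist.png

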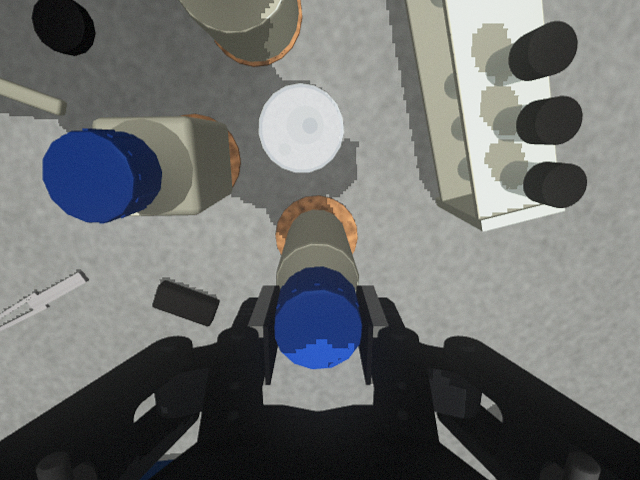

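View pics/f_side.png

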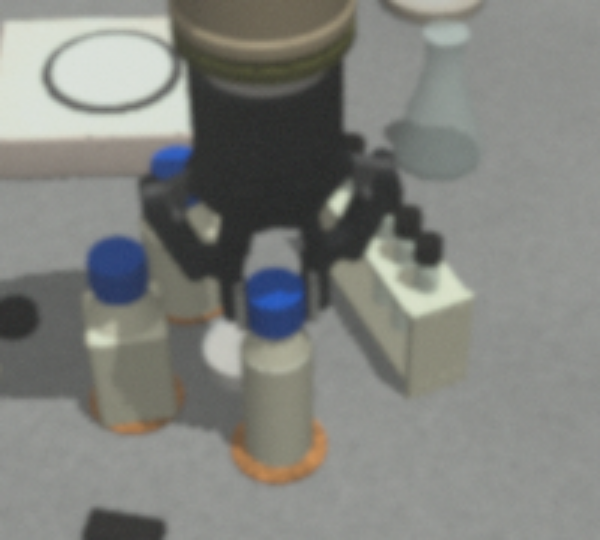

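```bash
python3 -m creep '[{"dp":[-15,0,0],"rotation":[0,0,0],"grip":-0.6},{"dp":[-25,0,0],"rotation":[0,0,0],"grip":-0.6},{"dp":[-30,0,0],"rotation":[0,0,0],"grip":-0.6},{"dp":[-10,0,0],"rotation":[0,0,0],"grip":-0.6},{"dp":[0,0,0],"rotation":[0,0,0],"grip":-0.6}]'
python3 - <<'E'
from h import *
for n in("wrist","side"):
    c=ctrl.get_calibration(n); im=ctrl.snapshot(n).copy()
    if n=="side": im=cv2.resize(im[100:310,180:400],None,fx=2.5,fy=2.5)
    cv2.imwrite(f"pics/g_{n}.png",im[:,:,::-1])
E
```

```text
clock: 6.12
position: [0.5813, -0.049, 0.1676]
ee_rot: [[0.005, 0.0, 1.0], [-0.0, 1.0, -0.0], [-1.0, -0.0, 0.005]]
force: [-0.4, -0.5, -0.6]
opening: 0.0325
```

View pics/g_wrist.png

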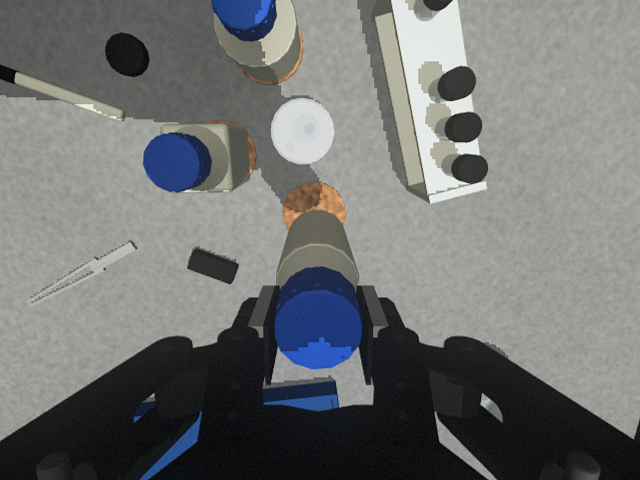

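View pics/g_side.png

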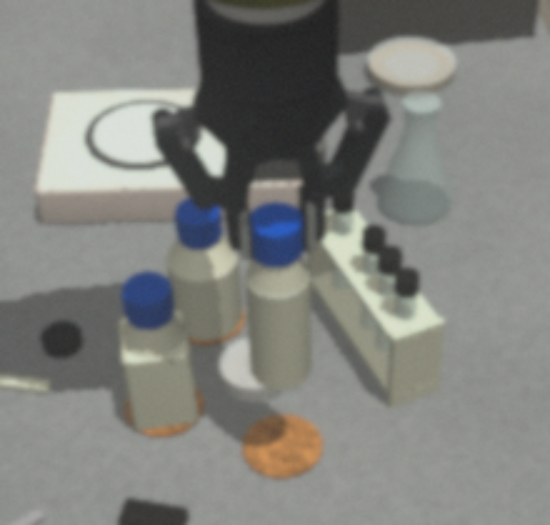

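```bash
python3 -m creep '[{"dp":[0,-25,-3],"rotation":[0,0,0],"grip":-0.6},{"dp":[0,-35,-4],"rotation":[0,0,0],"grip":-0.6},{"dp":[0,-38,-4],"rotation":[0,0,0],"grip":-0.6},{"dp":[0,-38,-4],"rotation":[0,0,0],"grip":-0.6},{"dp":[0,-38,-4],"rotation":[0,0,0],"grip":-0.6}]' 
python3 -m creep '[{"dp":[0,-38,-4],"rotation":[0,0,0],"grip":-0.6},{"dp":[0,-32,-3],"rotation":[0,0,0],"grip":-0.6},{"dp":[0,-18,-1],"rotation":[0,0,0],"grip":-0.6},{"dp":[0,0,0],"rotation":[0,0,0],"grip":-0.6},{"dp":[0,0,0],"rotation":[0,0,0],"grip":-0.6}]'
python3 - <<'E'
from h import *
print(ctrl.read_state()["position"])
for n in("side","scene"):
    im=ctrl.snapshot(n); cv2.imwrite(f"pics/h_{n}.png",im[:,:,::-1])
for n in("side","scene"):
    for l in("coaster_right","coaster_left"):
        c=ctrl.get_calibration(n);r=ctrl.masks_of(n,l)
        for e in r[:2]:
            ys,xs=np.nonzero(e["mask"]); ev=np.array([xs.mean(),ys.mean()]); print(n,l,e["confidence"],e["mask"].sum(),cent(cyl(c,(.58,-.05),0,.003,.03))[1],fsolve(lambda q:cent(cyl(c,q,0,.003,.03))[0]-ev,(.58,-.05),epsfcn=1e-6).round(4))
E
```

```text
clock: 6.63
position: [0.5591, -0.2243, 0.1623]
ee_rot: [[-0.003, -0.0, 1.0], [0.001, 1.0, 0.0], [-1.0, 0.001, -0.003]]
force: [0.7, 0.3, -0.6]
opening: 0.0322
clock: 7.05
position: [0.5512, -0.3117, 0.1622]
ee_rot: [[-0.003, 0.002, 1.0], [0.001, 1.0, -0.002], [-1.0, 0.001, -0.003]]
force: [-0.2, 0.4, -0.6]
opening: 0.0323
[ 0.55119593 -0.31169172  0.1621618 ]
scene coaster_right 0.7 650 608.272343368968 [ 0.5768 -0.0493]
scene coaster_left 0.74 1323 608.272343368968 [0.7273 0.2119]
```

View pics/h_scene.png

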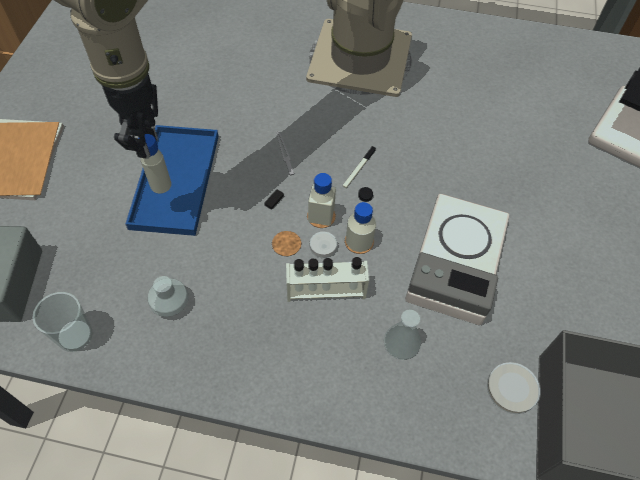

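View pics/h_side.png

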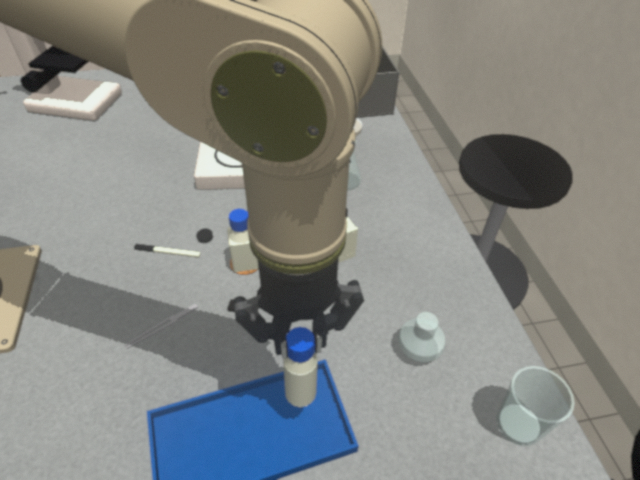

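```bash
python3 -m creep '[{"dp":[25,0,0],"rotation":[0,0,0],"grip":-0.6},{"dp":[30,0,0],"rotation":[0,0,0],"grip":-0.6},{"dp":[16,0,0],"rotation":[0,0,0],"grip":-0.6},{"dp":[3,0,0],"rotation":[0,0,0],"grip":-0.6},{"dp":[1,0,0],"rotation":[0,0,0],"grip":-0.6}]' 
python3 -m creep '[{"dp":[0,0,0],"rotation":[0,0,0],"grip":-0.6}]'
```

```text
clock: 7.77
position: [0.5523, -0.3102, 0.0889]
ee_rot: [[-0.001, -0.001, 1.0], [0.001, 1.0, 0.001], [-1.0, 0.001, -0.001]]
force: [0.2, -0.7, -0.9]
opening: 0.0318
clock: 7.85
position: [0.5532, -0.311, 0.0906]
ee_rot: [[0.001, -0.0, 1.0], [-0.0, 1.0, 0.0], [-1.0, -0.0, 0.001]]
force: [0.8, -1.2, -1.2]
opening: 0.0323
```

```bash
python3 -m creep '[{"dp":[1.5,0,0],"rotation":[0,0,0],"grip":-0.6},{"dp":[1,0,0],"rotation":[0,0,0],"grip":-0.6},{"dp":[0,0,0],"rotation":[0,0,0],"grip":-0.6}]'
python3 -m creep '[{"dp":[1,0,0],"rotation":[0,0,0],"grip":-0.6},{"dp":[0,0,0],"rotation":[0,0,0],"grip":-0.6}]'
```

```text
clock: 8.1
position: [0.553, -0.3112, 0.0878]
ee_rot: [[0.001, -0.0, 1.0], [-0.001, 1.0, 0.0], [-1.0, -0.001, 0.001]]
force: [0.4, -0.6, -1.1]
opening: 0.0323
clock: 8.27
position: [0.5528, -0.3111, 0.0864]
ee_rot: [[0.001, -0.0, 1.0], [-0.0, 1.0, 0.0], [-1.0, -0.0, 0.001]]
force: [0.6, -1.3, 0.4]
opening: 0.0321
```

```bash
python3 -m creep '[{"dp":[0.5,0,0],"rotation":[0,0,0],"grip":-0.15},{"dp":[0,0,0],"rotation":[0,0,0],"grip":0.1},{"dp":[0,0,0],"rotation":[0,0,0],"grip":0.25},{"dp":[0,0,0],"rotation":[0,0,0],"grip":0.25},{"dp":[-20,0,0],"rotation":[0,0,0],"grip":0.3}]'
python3 -m creep '[{"dp":[-35,0,0],"rotation":[0,0,0],"grip":0.35},{"dp":[-35,0,0],"rotation":[0,0,0],"grip":0.35},{"dp":[0,35,-6],"rotation":[0,0,0],"grip":0.35},{"dp":[0,38,-8],"rotation":[0,0,0],"grip":0.35},{"dp":[0,38,-8],"rotation":[0,0,0],"grip":0.35}]'
python3 -m creep '[{"dp":[0,38,-8],"rotation":[0,0,0],"grip":0.35},{"dp":[0,38,-8],"rotation":[0,0,0],"grip":0.35},{"dp":[0,38,-8],"rotation":[0,0,0],"grip":0.35},{"dp":[0,38,-8],"rotation":[0,0,0],"grip":0.35},{"dp":[0,0,0],"rotation":[0,0,0],"grip":0.35}]'
python3 - <<'E'
from h import *
for n in("side","wrist"):
    im=ctrl.snapshot(n); cv2.imwrite(f"pics/i_{n}.png",im[:,:,::-1])
E
```

```text
clock: 8.68
position: [0.5505, -0.3099, 0.102]
ee_rot: [[-0.006, -0.0, 1.0], [0.003, 1.0, 0.0], [-1.0, 0.003, -0.006]]
force: [-0.5, 0.8, -0.4]
opening: 0.0553
clock: 9.1
position: [0.5303, -0.1992, 0.1761]
ee_rot: [[0.001, 0.001, 1.0], [-0.0, 1.0, -0.001], [-1.0, -0.0, 0.001]]
force: [1.4, 0.3, -0.2]
opening: 0.0581
clock: 9.52
position: [0.4976, -0.0398, 0.176]
ee_rot: [[0.0, -0.009, 1.0], [0.002, 1.0, 0.009], [-1.0, 0.002, 0.001]]
force: [0.7, 1.4, -0.2]
opening: 0.0577
```

View pics/i_side.png

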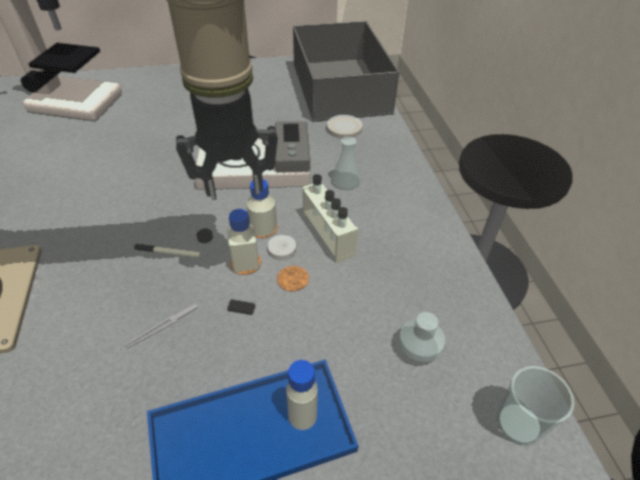

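View pics/i_wrist.png

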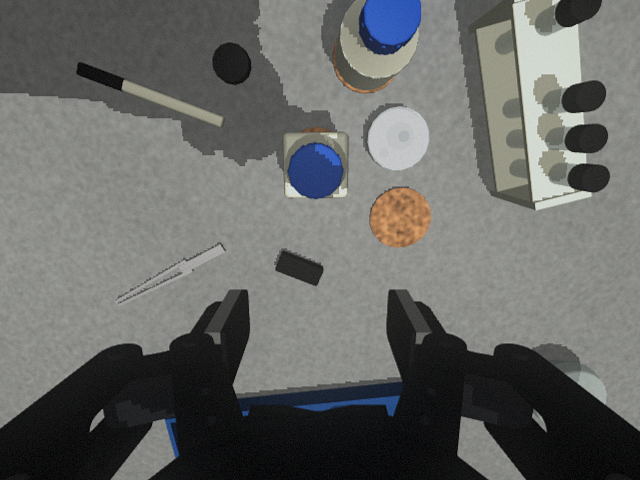

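Run:
```python
from h import *
s=ctrl.read_state(); print(s["position"],s["opening"]); 
caps("wrist",{"square":(.496,.006)},.003); find("wrist","dish",0,1); find("wrist","square_bottle",0.003,1); find("wrist","coaster_right",0,1)
caps("side",{"slim":(.5525,-.311)},.005)
```

```text
[ 0.49850238 -0.04647596  0.17593139] 0.057708669522594395
wrist square blue area 2409 model 2548 off px 1.2 [0.4967 0.0062]
wrist dish 0.87 [392.4 135.3] [0.5676 0.0234 0.    ]
wrist square_bottle 0.62 [314.8 156.7] [0.4964 0.0036 0.003 ]
wrist coaster_right 0.76 [399.8 210.7] [ 0.5786 -0.0483  0.    ]
side slim blue area 16976 model 931 off px 74.6 [ 0.4815 -0.3675]
```

```bash
python3 -m creep '[{"dp":[0,26,-1],"rotation":[0,0,0],"grip":0.35},{"dp":[0,26,-1],"rotation":[0,0,0],"grip":0.35},{"dp":[0,0,0],"rotation":[0,0,0],"grip":0.35},{"dp":[0,0,0],"rotation":[0,0,0],"grip":0.35}]'
python3 -m creep '[{"dp":[35,0,0],"rotation":[0,0,0],"grip":0.35},{"dp":[35,0,0],"rotation":[0,0,0],"grip":0.35},{"dp":[0,0,0],"rotation":[0,0,0],"grip":0.35},{"dp":[0,0,0],"rotation":[0,0,0],"grip":0.35}]'
python3 - <<'E'
from h import *
s=ctrl.read_state(); print(s["position"],s["opening"],s["clock"]); 
im=ctrl.snapshot("wrist"); cv2.imwrite(f"pics/j_wrist.png",im[:,:,::-1])
caps("wrist",{"square":(.496,.006)},.003)
E
```

```text
clock: 10.2
position: [0.4966, 0.0046, 0.1754]
ee_rot: [[-0.0, -0.001, 1.0], [0.0, 1.0, 0.001], [-1.0, 0.0, -0.0]]
force: [0.5, -0.6, 0.1]
opening: 0.0578
clock: 10.53
position: [0.4954, 0.0027, 0.1048]
ee_rot: [[-0.004, 0.002, 1.0], [-0.0, 1.0, -0.002], [-1.0, -0.0, -0.004]]
force: [0.9, -0.3, 1.0]
opening: 0.0575
[0.49543781 0.00271103 0.10478398] 0.05752788353027668 10.5333
wrist square blue area 4602 model 4986 off px 1.7 [0.4967 0.0065]
```

View pics/j_wrist.png

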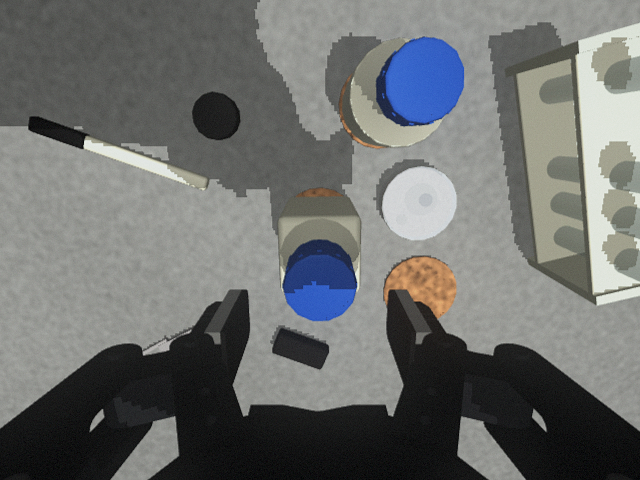

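```bash
python3 -m creep '[{"dp":[18,2,1],"rotation":[0,0,0],"grip":0.35},{"dp":[14,0,0],"rotation":[0,0,0],"grip":0.1},{"dp":[0,0,0],"rotation":[0,0,0],"grip":-0.2},{"dp":[0,0,0],"rotation":[0,0,0],"grip":-0.6},{"dp":[0,0,0],"rotation":[0,0,0],"grip":-0.6}]'
python3 -m creep '[{"dp":[0,0,0],"rotation":[0,0,0],"grip":-0.6},{"dp":[0,0,0],"rotation":[0,0,0],"grip":-0.6},{"dp":[0,0,0],"rotation":[0,0,0],"grip":-0.6}]'
```

```text
clock: 11.05
position: [0.4985, 0.0059, 0.0752]
ee_rot: [[0.002, 0.0, 1.0], [0.0, 1.0, -0.0], [-1.0, 0.0, 0.002]]
force: [0.9, -1.0, -2.0]
opening: 0.0318
clock: 11.3
position: [0.4979, 0.006, 0.0741]
ee_rot: [[0.001, 0.0, 1.0], [0.0, 1.0, -0.0], [-1.0, 0.0, 0.001]]
force: [0.9, -0.2, -2.1]
opening: 0.0321
```

```bash
python3 -m creep '[{"dp":[-15,0,0],"rotation":[0,0,0],"grip":-0.6},{"dp":[-30,0,0],"rotation":[0,0,0],"grip":-0.6},{"dp":[-30,0,0],"rotation":[0,0,0],"grip":-0.6},{"dp":[0,-20,-1],"rotation":[0,0,0],"grip":-0.6},{"dp":[0,-35,-3],"rotation":[0,0,0],"grip":-0.6}]' 
python3 -m creep '[{"dp":[0,-38,-3],"rotation":[0,0,0],"grip":-0.6},{"dp":[0,-38,-3],"rotation":[0,0,0],"grip":-0.6},{"dp":[0,-38,-3],"rotation":[0,0,0],"grip":-0.6},{"dp":[0,-38,-3],"rotation":[0,0,0],"grip":-0.6},{"dp":[0,-38,-3],"rotation":[0,0,0],"grip":-0.6}]' 
python3 -m creep '[{"dp":[0,-38,-3],"rotation":[0,0,0],"grip":-0.6},{"dp":[0,-30,-2],"rotation":[0,0,0],"grip":-0.6},{"dp":[0,-14.5,0],"rotation":[0,0,0],"grip":-0.6},{"dp":[0,0,0],"rotation":[0,0,0],"grip":-0.6},{"dp":[0,0,0],"rotation":[0,0,0],"grip":-0.6}]'
python3 - <<'E'
from h import *
s=ctrl.read_state(); print(s["position"],s["opening"],s["clock"]); 
im=ctrl.snapshot("scene"); cv2.imwrite(f"pics/k_scene.png",im[:,:,::-1])
E
```

```text
clock: 11.72
position: [0.4954, -0.0457, 0.151]
ee_rot: [[0.005, -0.007, 1.0], [0.001, 1.0, 0.007], [-1.0, 0.001, 0.005]]
force: [0.8, -0.8, -2.4]
opening: 0.0319
clock: 12.13
position: [0.4781, -0.2408, 0.149]
ee_rot: [[0.001, -0.0, 1.0], [-0.0, 1.0, 0.0], [-1.0, -0.0, 0.001]]
force: [1.0, 0.5, -1.5]
opening: 0.0321
clock: 12.55
position: [0.4732, -0.322, 0.1484]
ee_rot: [[-0.0, 0.002, 1.0], [0.0, 1.0, -0.002], [-1.0, 0.0, -0.0]]
force: [0.7, 1.1, -2.2]
opening: 0.0318
[ 0.47320892 -0.32202072  0.14839347] 0.03176969230845152 12.55
```

View pics/k_scene.png

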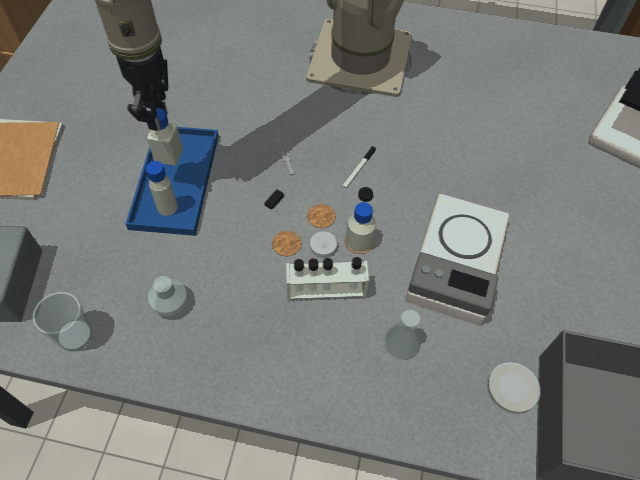

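```bash
python3 -m creep '[{"dp":[20,0,0],"rotation":[0,0,0],"grip":-0.6},{"dp":[28,0,0],"rotation":[0,0,0],"grip":-0.6},{"dp":[18,0,0],"rotation":[0,0,0],"grip":-0.6},{"dp":[4,0,0],"rotation":[0,0,0],"grip":-0.6},{"dp":[0,0,0],"rotation":[0,0,0],"grip":-0.6}]' 
python3 -m creep '[{"dp":[1,0,0],"rotation":[0,0,0],"grip":-0.6},{"dp":[1,0,0],"rotation":[0,0,0],"grip":-0.6},{"dp":[0,0,0],"rotation":[0,0,0],"grip":-0.6},{"dp":[0,0,0],"rotation":[0,0,0],"grip":-0.6}]'
```

```text
clock: 13.02
position: [0.4735, -0.3198, 0.078]
ee_rot: [[-0.001, -0.002, 1.0], [0.001, 1.0, 0.002], [-1.0, 0.001, -0.001]]
force: [-0.7, 0.9, -2.9]
opening: 0.0325
clock: 13.35
position: [0.4739, -0.3215, 0.0772]
ee_rot: [[0.001, -0.0, 1.0], [-0.0, 1.0, 0.0], [-1.0, -0.0, 0.001]]
force: [-0.6, -0.1, -1.5]
opening: 0.032
```

Release, then go to the wide bottle (.539,.0945).

```bash
python3 -m creep '[{"dp":[0.7,0,0],"rotation":[0,0,0],"grip":-0.15},{"dp":[0,0,0],"rotation":[0,0,0],"grip":0.1},{"dp":[0,0,0],"rotation":[0,0,0],"grip":0.15},{"dp":[0,0,0],"rotation":[0,0,0],"grip":0.15},{"dp":[-20,0,0],"rotation":[0,0,0],"grip":0.15}]'
python3 -m creep '[{"dp":[-38,0,0],"rotation":[0,0,0],"grip":0.35},{"dp":[-38,0,0],"rotation":[0,0,0],"grip":0.35},{"dp":[0,35,5],"rotation":[0,0,0],"grip":0.35},{"dp":[0,38,6],"rotation":[0,0,0],"grip":0.35},{"dp":[0,38,6],"rotation":[0,0,0],"grip":0.35}]'
python3 -m creep '[{"dp":[0,38,6],"rotation":[0,0,0],"grip":0.35},{"dp":[0,38,6],"rotation":[0,0,0],"grip":0.35},{"dp":[0,38,6],"rotation":[0,0,0],"grip":0.35},{"dp":[0,38,6],"rotation":[0,0,0],"grip":0.35},{"dp":[0,38,6],"rotation":[0,0,0],"grip":0.35}]'
python3 -m creep '[{"dp":[0,38,6],"rotation":[0,0,0],"grip":0.35},{"dp":[0,38,6],"rotation":[0,0,0],"grip":0.35},{"dp":[0,38,6],"rotation":[0,0,0],"grip":0.35},{"dp":[0,0,0],"rotation":[0,0,0],"grip":0.35},{"dp":[0,0,0],"rotation":[0,0,0],"grip":0.35}]'
python3 - <<'E'
from h import *
s=ctrl.read_state(); print(s["position"],s["opening"],s["clock"]); 
for n in("side","wrist"):
    im=ctrl.snapshot(n); cv2.imwrite(f"pics/l_{n}.png",im[:,:,::-1])
caps("wrist",{"wide":(.539,.095)},.003)
find("wrist","dish",0,1); find("wrist","wide_bottle",0.003,1);find("wrist","coaster_front",0,2)
E
```

```text
clock: 13.77
position: [0.4716, -0.3203, 0.0928]
ee_rot: [[-0.005, -0.0, 1.0], [0.003, 1.0, 0.0], [-1.0, 0.003, -0.005]]
force: [-0.5, 0.8, 0.1]
opening: 0.0491
clock: 14.18
position: [0.4908, -0.2098, 0.1727]
ee_rot: [[0.002, 0.002, 1.0], [-0.001, 1.0, -0.002], [-1.0, -0.001, 0.002]]
force: [1.5, 0.5, -0.3]
opening: 0.0577
clock: 14.6
position: [0.5206, -0.0187, 0.1722]
ee_rot: [[0.001, 0.0, 1.0], [-0.0, 1.0, -0.0], [-1.0, -0.0, 0.001]]
force: [0.5, -1.1, -0.6]
opening: 0.0577
clock: 15.02
position: [0.5384, 0.0962, 0.1717]
ee_rot: [[-0.0, -0.005, 1.0], [0.001, 1.0, 0.005], [-1.0, 0.001, -0.0]]
force: [0.3, -1.1, 0.7]
opening: 0.0575
[0.53835391 0.09620738 0.17174623] 0.05748037020884935 15.0167
wrist wide blue area 2185 model 2356 off px 1.7 [0.5401 0.0947]
wrist dish 0.58 [346.2 278.4] [0.5675 0.0243 0.    ]
wrist wide_bottle 0.63 [317.4 212.2] [0.5386 0.093  0.003 ]
wrist coaster_front 0.83 [278.8 295.1] [0.4987 0.0061 0.    ]
```

View pics/l_side.png

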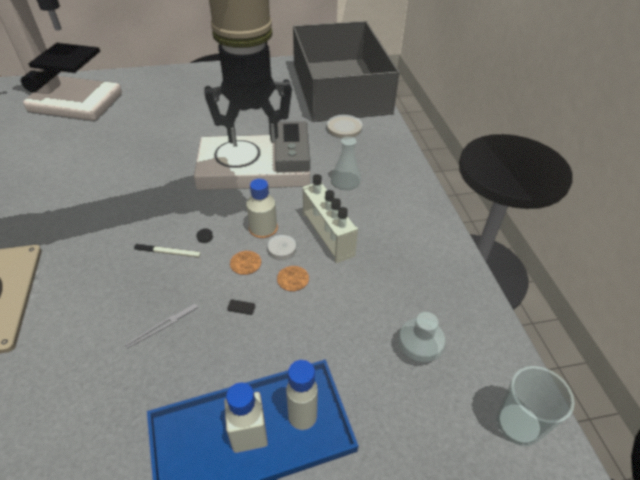

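View pics/l_wrist.png

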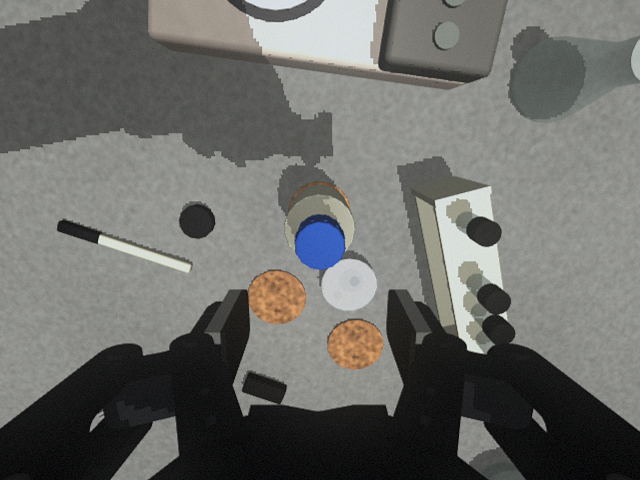

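```bash
python3 -m creep '[{"dp":[30,-2,1],"rotation":[0,0,0],"grip":0.35},{"dp":[35,0,0],"rotation":[0,0,0],"grip":0.35},{"dp":[25,0,0],"rotation":[0,0,0],"grip":0.35},{"dp":[17,0,0],"rotation":[0,0,0],"grip":0.35},{"dp":[0,0,0],"rotation":[0,0,0],"grip":0.35}]'
python3 - <<'E'
from h import *
s=ctrl.read_state(); print(s["position"],s["opening"],s["clock"]); 
im=ctrl.snapshot("wrist"); cv2.imwrite(f"pics/m_wrist.png",im[:,:,::-1])
E
```

```text
clock: 15.73
position: [0.537, 0.0901, 0.0612]
ee_rot: [[-0.006, 0.001, 1.0], [-0.001, 1.0, -0.001], [-1.0, -0.001, -0.006]]
force: [-0.9, -1.2, 0.5]
opening: 0.0574
[0.53702692 0.09006269 0.06118511] 0.05736376069093616 15.7333
```

View pics/m_wrist.png

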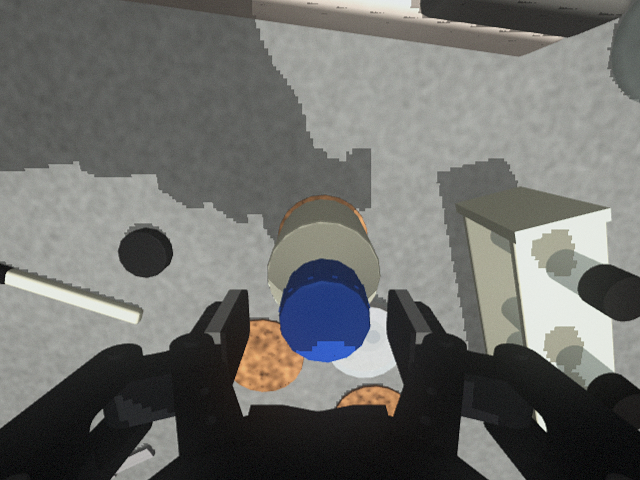

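```bash
python3 -m creep '[{"dp":[0,0,0],"rotation":[0,0,0],"grip":0.2},{"dp":[0,0,0],"rotation":[0,0,0],"grip":0.1}]'
python3 -m creep '[{"dp":[0,0,0],"rotation":[0,0,0],"grip":-0.2},{"dp":[0,0,0],"rotation":[0,0,0],"grip":-0.6},{"dp":[0,0,0],"rotation":[0,0,0],"grip":-0.6},{"dp":[0,0,0],"rotation":[0,0,0],"grip":-0.6},{"dp":[0,0,0],"rotation":[0,0,0],"grip":-0.6}]'
```

```text
clock: 15.95
position: [0.5407, 0.0915, 0.0666]
ee_rot: [[0.003, 0.001, 1.0], [0.001, 1.0, -0.001], [-1.0, 0.001, 0.003]]
force: [-0.0, 0.1, 0.2]
opening: 0.0467
clock: 16.37
position: [0.5406, 0.0917, 0.0667]
ee_rot: [[0.003, 0.0, 1.0], [0.0, 1.0, -0.0], [-1.0, 0.0, 0.003]]
force: [-2.5, 0.2, 6.3]
opening: 0.0324
```

```bash
python3 -m creep '[{"dp":[-15,0,0],"rotation":[0,0,0],"grip":-0.6},{"dp":[-30,0,0],"rotation":[0,0,0],"grip":-0.6},{"dp":[-32,0,0],"rotation":[0,0,0],"grip":-0.6},{"dp":[0,0,0],"rotation":[0,0,0],"grip":-0.6},{"dp":[0,0,0],"rotation":[0,0,0],"grip":-0.6}]'
python3 - <<'E'
from h import *
s=ctrl.read_state(); print(s["position"],s["opening"],s["clock"]); 
for n in("side","wrist"):
    im=ctrl.snapshot(n); cv2.imwrite(f"pics/n_{n}.png",im[:,:,::-1])
find("wrist","dish",0,1)
E
```

```text
clock: 16.78
position: [0.541, 0.0918, 0.1444]
ee_rot: [[0.005, 0.0, 1.0], [0.001, 1.0, -0.0], [-1.0, 0.001, 0.005]]
force: [0.3, 1.0, -1.5]
opening: 0.0319
[0.54102437 0.09183068 0.14444355] 0.0319103784836495 16.7833
```

View pics/n_side.png

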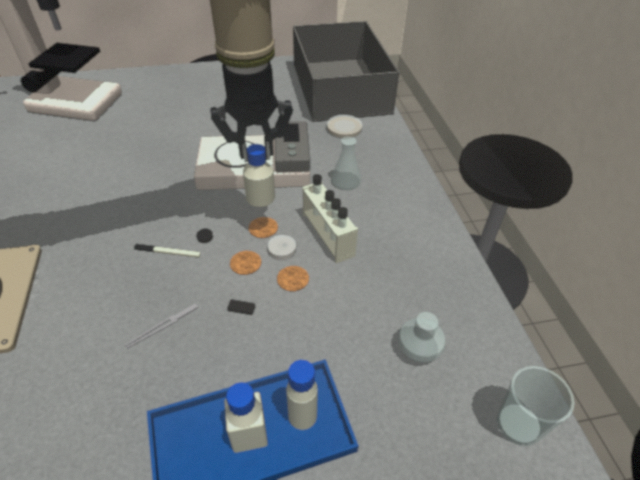

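View pics/n_wrist.png

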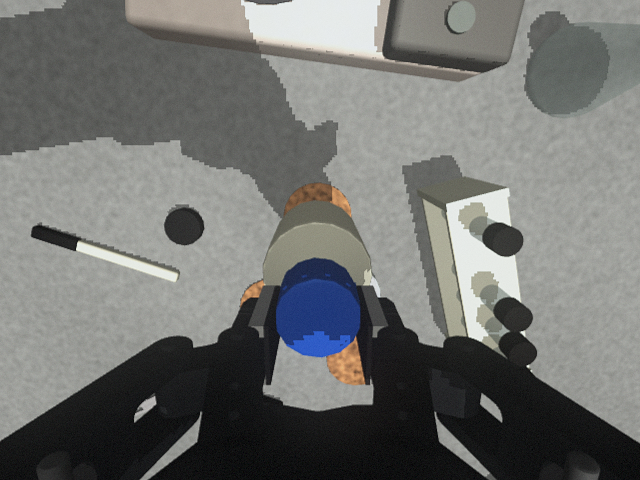

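```bash
python3 -m creep '[{"dp":[0,-20,-10],"rotation":[0,0,0],"grip":-0.6},{"dp":[0,-33,-16],"rotation":[0,0,0],"grip":-0.6},{"dp":[0,-36,-18],"rotation":[0,0,0],"grip":-0.6},{"dp":[0,-36,-18],"rotation":[0,0,0],"grip":-0.6},{"dp":[0,-36,-18],"rotation":[0,0,0],"grip":-0.6}]' 
python3 -m creep '[{"dp":[0,-36,-18],"rotation":[0,0,0],"grip":-0.6},{"dp":[0,-36,-18],"rotation":[0,0,0],"grip":-0.6},{"dp":[0,-36,-17],"rotation":[0,0,0],"grip":-0.6},{"dp":[0,-36,-10],"rotation":[0,0,0],"grip":-0.6},{"dp":[0,-36,-3],"rotation":[0,0,0],"grip":-0.6}]' 
python3 -m creep '[{"dp":[0,-36,0],"rotation":[0,0,0],"grip":-0.6},{"dp":[0,-30,0],"rotation":[0,0,0],"grip":-0.6},{"dp":[0,-16.5,0],"rotation":[0,0,0],"grip":-0.6},{"dp":[0,0,0],"rotation":[0,0,0],"grip":-0.6},{"dp":[0,0,0],"rotation":[0,0,0],"grip":-0.6}]'
python3 - <<'E'
from h import *
s=ctrl.read_state(); print(s["position"],s["opening"],s["clock"]); 
im=ctrl.snapshot("scene"); cv2.imwrite(f"pics/o_scene.png",cv2.resize(im[60:280,80:400,::-1],None,fx=2.4,fy=2.4))
E
```

```text
clock: 17.35
position: [0.4577, -0.0708, 0.1407]
ee_rot: [[-0.002, -0.0, 1.0], [0.0, 1.0, 0.0], [-1.0, 0.0, -0.002]]
force: [1.9, -1.0, -1.7]
opening: 0.032
clock: 17.77
position: [0.391, -0.251, 0.1411]
ee_rot: [[-0.001, 0.001, 1.0], [0.001, 1.0, -0.001], [-1.0, 0.001, -0.001]]
force: [0.8, 0.6, -0.8]
opening: 0.0316
clock: 18.18
position: [0.3927, -0.3321, 0.1406]
ee_rot: [[-0.002, 0.002, 1.0], [0.001, 1.0, -0.002], [-1.0, 0.001, -0.002]]
force: [0.6, 0.6, -0.4]
opening: 0.0318
[ 0.39265474 -0.33211358  0.14055107] 0.03184732134150912 18.1833
```

View pics/o_scene.png

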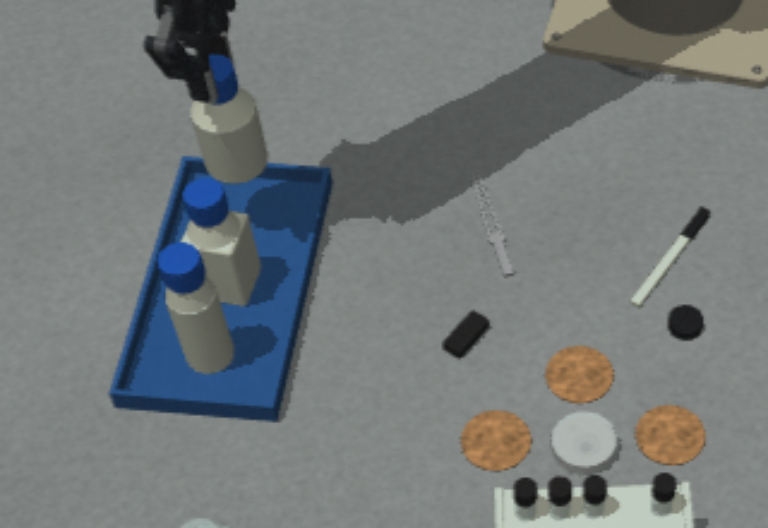

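```bash
python3 -m creep '[{"dp":[20,0,0],"rotation":[0,0,0],"grip":-0.6},{"dp":[28,0,0],"rotation":[0,0,0],"grip":-0.6},{"dp":[16,0,0],"rotation":[0,0,0],"grip":-0.6},{"dp":[4,0,0],"rotation":[0,0,0],"grip":-0.6},{"dp":[0,0,0],"rotation":[0,0,0],"grip":-0.6}]' 
python3 -m creep '[{"dp":[0,0,0],"rotation":[0,0,0],"grip":-0.6},{"dp":[0,0,0],"rotation":[0,0,0],"grip":-0.6}]'
```

```text
clock: 18.65
position: [0.3931, -0.3304, 0.0728]
ee_rot: [[-0.002, -0.001, 1.0], [0.002, 1.0, 0.001], [-1.0, 0.002, -0.002]]
force: [0.5, -0.3, -0.4]
opening: 0.032
clock: 18.82
position: [0.3944, -0.3321, 0.0751]
ee_rot: [[0.002, -0.001, 1.0], [-0.001, 1.0, 0.001], [-1.0, -0.001, 0.002]]
force: [0.0, -0.0, -1.5]
opening: 0.0321
```

```bash
python3 -m creep '[{"dp":[3,0,0],"rotation":[0,0,0],"grip":-0.6},{"dp":[2,0,0],"rotation":[0,0,0],"grip":-0.6},{"dp":[0,0,0],"rotation":[0,0,0],"grip":-0.6},{"dp":[0,0,0],"rotation":[0,0,0],"grip":-0.6}]'
python3 -m creep '[{"dp":[1,0,0],"rotation":[0,0,0],"grip":-0.6},{"dp":[0,0,0],"rotation":[0,0,0],"grip":-0.6}]'
```

```text
clock: 19.15
position: [0.3936, -0.332, 0.0689]
ee_rot: [[0.0, 0.0, 1.0], [-0.0, 1.0, -0.0], [-1.0, -0.0, 0.0]]
force: [-0.6, 0.2, -0.7]
opening: 0.0321
clock: 19.32
position: [0.3937, -0.3325, 0.0687]
ee_rot: [[0.001, 0.0, 1.0], [-0.001, 1.0, -0.0], [-1.0, -0.001, 0.001]]
force: [-2.2, 2.4, 8.3]
opening: 0.0319
```

```bash
python3 -m creep '[{"dp":[0,0,0],"rotation":[0,0,0],"grip":-0.15},{"dp":[0,0,0],"rotation":[0,0,0],"grip":0.1},{"dp":[0,0,0],"rotation":[0,0,0],"grip":0.15},{"dp":[0,0,0],"rotation":[0,0,0],"grip":0.15},{"dp":[-20,0,0],"rotation":[0,0,0],"grip":0.15}]'
python3 -m creep '[{"dp":[-38,0,0],"rotation":[0,0,0],"grip":1},{"dp":[-38,0,0],"rotation":[0,0,0],"grip":1},{"dp":[0,36,5],"rotation":[0,0,0],"grip":1},{"dp":[0,36,15],"rotation":[0,0,0],"grip":1},{"dp":[0,36,20],"rotation":[0,0,0],"grip":1}]'
python3 -m creep '[{"dp":[0,36,20],"rotation":[0,0,0],"grip":1},{"dp":[0,36,20],"rotation":[0,0,0],"grip":1},{"dp":[0,36,20],"rotation":[0,0,0],"grip":1},{"dp":[0,36,20],"rotation":[0,0,0],"grip":1},{"dp":[0,36,20],"rotation":[0,0,0],"grip":1}]'
python3 -m creep '[{"dp":[0,36,20],"rotation":[0,0,0],"grip":1},{"dp":[0,33,14],"rotation":[0,0,0],"grip":1},{"dp":[0,0,0],"rotation":[0,0,0],"grip":1},{"dp":[0,0,0],"rotation":[0,0,0],"grip":1},{"dp":[0,0,0],"rotation":[0,0,0],"grip":1}]'
python3 - <<'E'
from h import *
s=ctrl.read_state(); print(s["position"],s["opening"],s["clock"]); 
for n in("side","wrist"):
    im=ctrl.snapshot(n); cv2.imwrite(f"pics/p_{n}.png",im[:,:,::-1])
c=ctrl.get_calibration("wrist")
find("wrist","dish",0,1)
r=ctrl.masks_of("wrist","dish")[0]; ys,xs=np.nonzero(r["mask"]);e=np.array([xs.mean(),ys.mean()])
print(r["mask"].sum(),cent(cyl(c,(.568,.025),0,.016,.0275))[1],fsolve(lambda q:cent(cyl(c,q,0,.016,.0275))[0]-e,(.568,.024),epsfcn=1e-6).round(4))
E
```

```text
clock: 19.73
position: [0.3917, -0.3305, 0.0849]
ee_rot: [[-0.005, -0.0, 1.0], [0.003, 1.0, 0.0], [-1.0, 0.003, -0.005]]
force: [-1.4, 0.0, 0.3]
opening: 0.049
clock: 20.15
position: [0.4332, -0.2235, 0.1647]
ee_rot: [[0.002, 0.003, 1.0], [-0.001, 1.0, -0.003], [-1.0, -0.001, 0.002]]
force: [1.6, 0.0, 0.1]
opening: 0.0857
clock: 20.57
position: [0.5342, -0.042, 0.1639]
ee_rot: [[0.0, 0.0, 1.0], [0.0, 1.0, -0.0], [-1.0, 0.0, 0.0]]
force: [0.4, -0.5, -0.3]
opening: 0.0853
clock: 20.98
position: [0.5673, 0.0244, 0.1635]
ee_rot: [[-0.001, 0.0, 1.0], [-0.001, 1.0, -0.0], [-1.0, -0.001, -0.001]]
force: [0.4, -1.4, -0.4]
opening: 0.0852
[0.5673006  0.02442301 0.16346967] 0.08520003950634816 20.9833
wrist dish 0.66 [318.8 212.8] [0.5685 0.025  0.    ]
2936 2991.340861334931 [0.569  0.0258]
```

View pics/p_side.png

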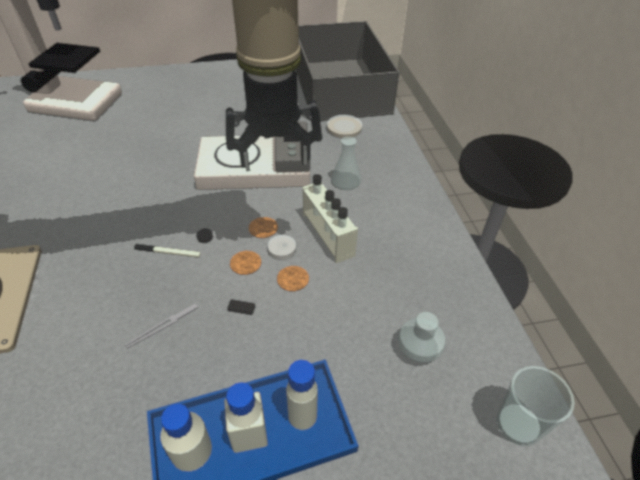

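View pics/p_wrist.png

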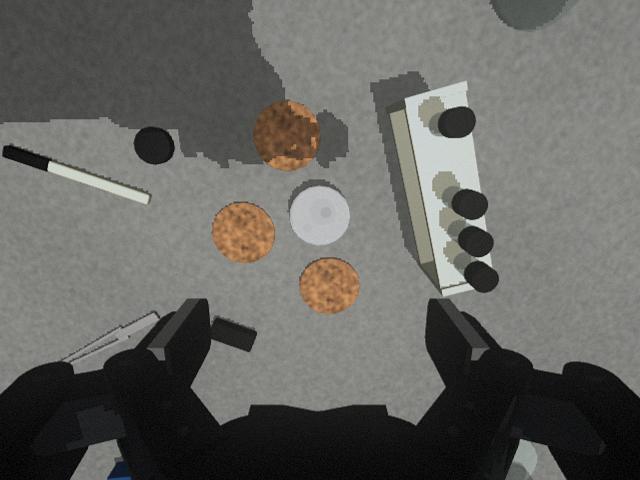

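```bash
R='x'; python3 -m creep '[{"dp":[0,0,0],"rotation":[-0.12,0,0],"grip":1},{"dp":[0,0,0],"rotation":[-0.12,0,0],"grip":1},{"dp":[0,0,0],"rotation":[-0.12,0,0],"grip":1},{"dp":[0,0,0],"rotation":[-0.12,0,0],"grip":1},{"dp":[0,0,0],"rotation":[-0.12,0,0],"grip":1}]'
python3 -m creep '[{"dp":[0,0,0],"rotation":[-0.12,0,0],"grip":1},{"dp":[0,0,0],"rotation":[-0.12,0,0],"grip":1},{"dp":[0,0,0],"rotation":[-0.12,0,0],"grip":1},{"dp":[0,0,0],"rotation":[-0.12,0,0],"grip":1},{"dp":[0,0,0],"rotation":[-0.12,0,0],"grip":1}]'
python3 -m creep '[{"dp":[0,0,0],"rotation":[-0.12,0,0],"grip":1},{"dp":[0,0,0],"rotation":[-0.12,0,0],"grip":1},{"dp":[0,0,0],"rotation":[-0.12,0,0],"grip":1},{"dp":[0,0,0],"rotation":[-0.011,0,0],"grip":1},{"dp":[0,0,0],"rotation":[0,0,0],"grip":1}]'
python3 - <<'E'
from h import *
s=ctrl.read_state(); print(s["position"],s["joint_positions"],s["clock"]); 
for n in("side","wrist"):
    im=ctrl.snapshot(n); cv2.imwrite(f"pics/q_{n}.png",im[:,:,::-1])
E
```

```text
clock: 21.6
position: [0.5674, 0.0241, 0.164]
ee_rot: [[0.0, -0.568, 0.823], [-0.0, 0.823, 0.568], [-1.0, -0.0, 0.0]]
force: [-0.7, 0.0, 0.4]
opening: 0.0855
clock: 22.02
position: [0.5674, 0.024, 0.164]
ee_rot: [[0.0, -0.934, 0.358], [-0.0, 0.358, 0.934], [-1.0, -0.0, -0.0]]
force: [0.2, 0.6, -0.8]
opening: 0.0854
clock: 22.43
position: [0.5675, 0.0242, 0.1639]
ee_rot: [[0.0, -1.0, 0.004], [-0.0, 0.004, 1.0], [-1.0, -0.0, -0.0]]
force: [0.1, 0.0, 0.1]
opening: 0.0854
[0.56747008 0.02421549 0.1639481 ] [ 0.08852246  0.24347208 -0.24678295  1.65753475  0.0623239   1.24799215
  1.39602136] 22.4333
```

View pics/q_wrist.png

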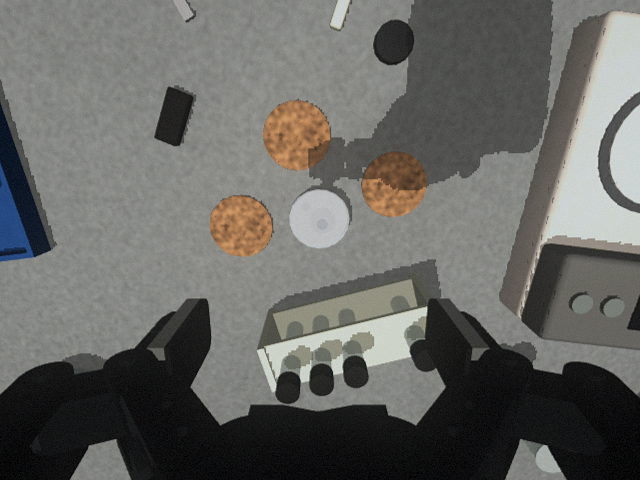

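```bash
python3 -m creep '[{"dp":[35,-1,1],"rotation":[0,0,0],"grip":1},{"dp":[38,0,0],"rotation":[0,0,0],"grip":1},{"dp":[38,0,0],"rotation":[0,0,0],"grip":0.8},{"dp":[25,0,0],"rotation":[0,0,0],"grip":0.8},{"dp":[8,0,0],"rotation":[0,0,0],"grip":0.8}]'
python3 -m creep '[{"dp":[0,0,0],"rotation":[0,0,0],"grip":0.8},{"dp":[0,0,0],"rotation":[0,0,0],"grip":0.8}]'
python3 - <<'E'
from h import *
s=ctrl.read_state(); print(s["position"],s["opening"],s["clock"]); 
for n in("side","wrist"):
    im=ctrl.snapshot(n)
    if n=="side": im=cv2.resize(im[130:310,180:400],None,fx=3,fy=3)
    cv2.imwrite(f"pics/r_{n}.png",im[:,:,::-1])
E
```

```text
clock: 22.95
position: [0.5656, 0.0256, 0.0156]
ee_rot: [[-0.006, -1.0, 0.002], [-0.001, 0.002, 1.0], [-1.0, 0.006, -0.001]]
force: [-0.3, -0.5, 0.4]
opening: 0.0772
clock: 23.12
position: [0.5693, 0.0261, 0.021]
ee_rot: [[0.001, -1.0, 0.001], [0.0, 0.001, 1.0], [-1.0, -0.001, 0.0]]
force: [0.5, -0.4, 0.3]
opening: 0.0765
[0.56930236 0.02610544 0.02101382] 0.07654683440228867 23.1167
```

View pics/r_side.png

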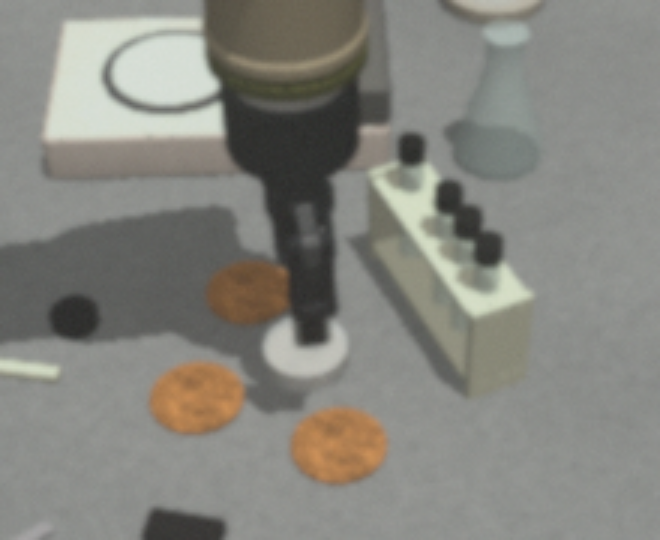

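View pics/r_wrist.png

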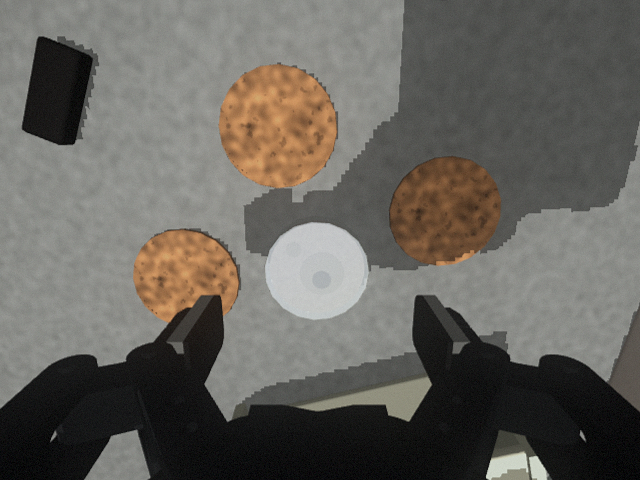

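Run:
```python
from h import *
c=ctrl.get_calibration("side");w=ctrl.get_calibration("wrist")
for z in (.02,.03,.04,.05,.06,.07): print(z,w2pix(c,(.569,-.018,z)).round(1),w2pix(w,(.558,.026-.038,z)).round(1),w2pix(w,(.558,.026+.038,z)).round(1))
```

```text
0.02 [284.2 260.2] [241.8 254.9] [393.1 254.6]
0.03 [284.  256.6] [237.6 261.4] [397.3 261.2]
0.04 [283.8 253. ] [232.9 268.7] [402.  268.5]
0.05 [283.5 249.2] [227.6 277. ] [407.3 276.7]
0.06 [283.3 245.4] [221.6 286.3] [413.3 286. ]
0.07 [283.1 241.6] [214.7 297. ] [420.2 296.6]
```

```bash
python3 -m creep '[{"dp":[20,0,0],"rotation":[0,0,0],"grip":0.8},{"dp":[18,0,0],"rotation":[0,0,0],"grip":0.8},{"dp":[5,0,0],"rotation":[0,0,0],"grip":0.8},{"dp":[0,0,0],"rotation":[0,0,0],"grip":0.8},{"dp":[0,0,0],"rotation":[0,0,0],"grip":0.8}]'
python3 - <<'E'
from h import *
s=ctrl.read_state(); print(s["position"],s["opening"],s["clock"]); 
for n in("side","wrist"):
    im=ctrl.snapshot(n)
    if n=="side": im=cv2.resize(im[130:310,180:400],None,fx=3,fy=3)
    cv2.imwrite(f"pics/s_{n}.png",im[:,:,::-1])
E
```

```text
clock: 23.63
position: [0.5694, 0.0261, -0.0218]
ee_rot: [[0.002, -1.0, -0.0], [0.0, -0.0, 1.0], [-1.0, -0.002, 0.0]]
force: [-0.0, 0.7, -0.2]
opening: 0.0768
[ 0.56941221  0.02612467 -0.02180149] 0.07682658436259582 23.6333
```

View pics/s_side.png

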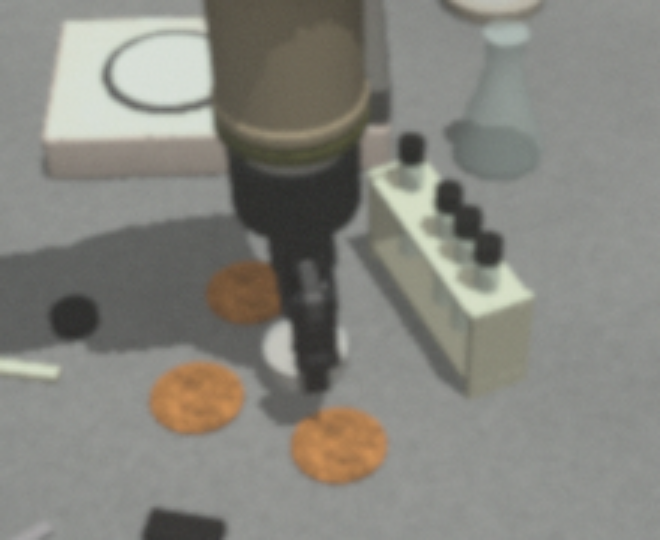

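View pics/s_wrist.png

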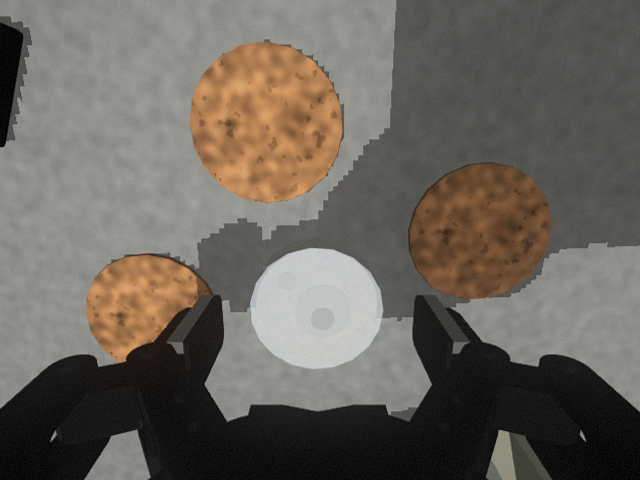

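```bash
python3 -m creep '[{"dp":[5,0,0],"rotation":[0,0,0],"grip":0.8},{"dp":[3,0,0],"rotation":[0,0,0],"grip":0.7},{"dp":[1,0,0],"rotation":[0,0,0],"grip":0.5},{"dp":[0,0,0],"rotation":[0,0,0],"grip":0.4}]' 30
python3 -m creep '[{"dp":[0,0,0],"rotation":[0,0,0],"grip":0.3},{"dp":[0,0,0],"rotation":[0,0,0],"grip":0.1},{"dp":[0,0,0],"rotation":[0,0,0],"grip":0.1},{"dp":[0,0,0],"rotation":[0,0,0],"grip":0.1}]' 30
python3 - <<'E'
from h import *
for n in("wrist",):
    im=ctrl.snapshot(n)
    cv2.imwrite(f"pics/t_{n}.png",im[:,:,::-1])
E
```

```text
clock: 24.07
position: [0.5683, 0.026, -0.0325]
ee_rot: [[-0.001, -1.0, -0.0], [-0.0, -0.0, 1.0], [-1.0, 0.001, -0.0]]
force: [-0.3, -0.9, 0.0]
opening: 0.0597
clock: 24.4
position: [0.5687, 0.026, -0.0319]
ee_rot: [[0.0, -1.0, -0.0], [0.0, -0.0, 1.0], [-1.0, -0.0, 0.0]]
force: [-1.1, 0.3, 3.1]
opening: 0.0538
```

View pics/t_wrist.png

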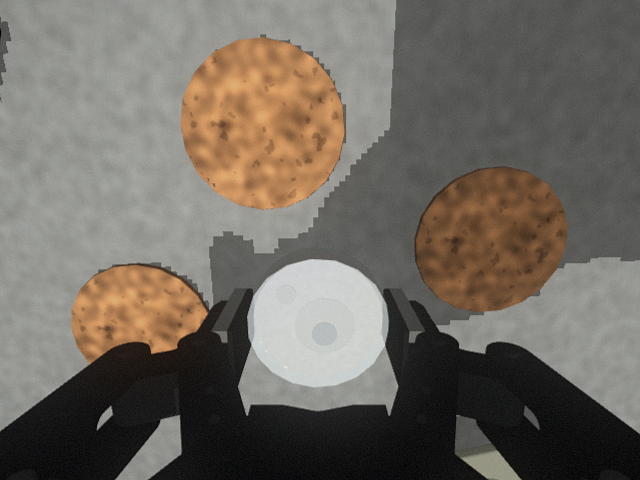

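```bash
python3 -m creep '[{"dp":[-12,0,0],"rotation":[0,0,0],"grip":0.1},{"dp":[-25,0,0],"rotation":[0,0,0],"grip":0.1},{"dp":[-35,0,0],"rotation":[0,0,0],"grip":0.1},{"dp":[-35,0,0],"rotation":[0,0,0],"grip":0.1},{"dp":[-8,0,0],"rotation":[0,0,0],"grip":0.1}]'
python3 - <<'E'
from h import *
for n in("wrist","side"):
    im=ctrl.snapshot(n)
    if n=="side": im=cv2.resize(im[130:310,180:400],None,fx=3,fy=3)
    cv2.imwrite(f"pics/u_{n}.png",im[:,:,::-1])
E
```

```text
clock: 24.87
position: [0.5716, 0.0265, 0.0894]
ee_rot: [[0.008, -1.0, -0.0], [0.001, -0.0, 1.0], [-1.0, -0.008, 0.001]]
force: [0.6, 0.1, 0.6]
opening: 0.0535
```

View pics/u_wrist.png

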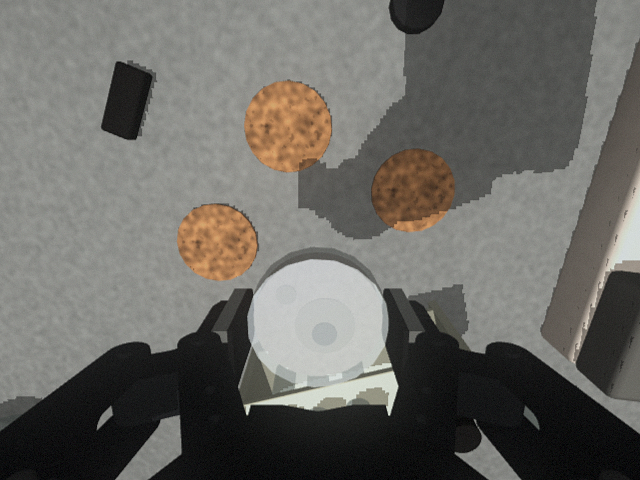

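View pics/u_side.png

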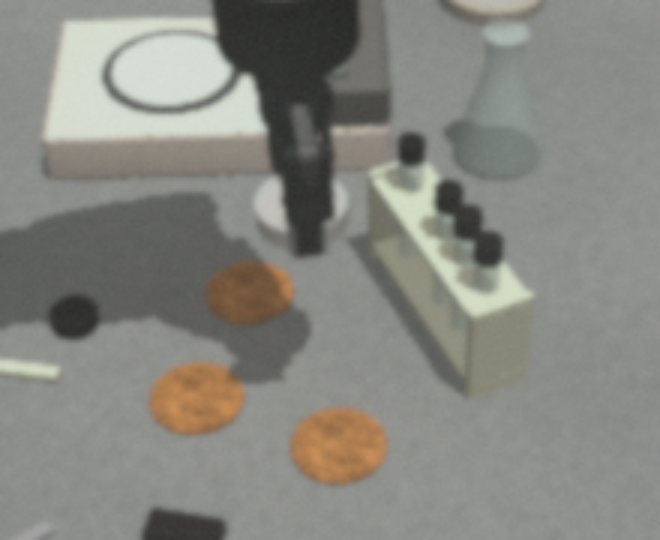

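```bash
python3 -m creep '[{"dp":[0,5,20],"rotation":[0,0,0],"grip":0.1},{"dp":[0,8,35],"rotation":[0,0,0],"grip":0.1},{"dp":[0,8,38],"rotation":[0,0,0],"grip":0.1},{"dp":[0,8,38],"rotation":[0,0,0],"grip":0.1},{"dp":[0,8,38],"rotation":[0,0,0],"grip":0.1}]'
python3 -m creep '[{"dp":[0,8,38],"rotation":[0,0,0],"grip":0.1},{"dp":[0,7,33],"rotation":[0,0,0],"grip":0.1},{"dp":[0,5,20],"rotation":[0,0,0],"grip":0.1},{"dp":[0,2,10],"rotation":[0,0,0],"grip":0.1},{"dp":[0,0,0],"rotation":[0,0,0],"grip":0.1}]'
python3 -m creep '[{"dp":[0,0,0],"rotation":[0,0,0],"grip":0.1},{"dp":[0,0,0],"rotation":[0,0,0],"grip":0.1}]'
python3 - <<'E'
from h import *
s=ctrl.read_state(); print(s["position"])
for n in("wrist","side","scene"):
    im=ctrl.snapshot(n)
    if n=="side": im=cv2.resize(im[90:270,160:380],None,fx=3,fy=3)
    if n=="scene": im=cv2.resize(im[160:340,360:580],None,fx=3,fy=3)
    cv2.imwrite(f"pics/v_{n}.png",im[:,:,::-1])
E
```

```text
clock: 25.38
position: [0.5301, 0.1962, 0.0817]
ee_rot: [[-0.002, -1.0, 0.0], [-0.001, 0.0, 1.0], [-1.0, 0.002, -0.001]]
force: [1.0, 0.4, -0.8]
opening: 0.0541
clock: 25.8
position: [0.5078, 0.2981, 0.0818]
ee_rot: [[-0.002, -1.0, -0.004], [0.0, -0.004, 1.0], [-1.0, 0.002, 0.0]]
force: [0.3, -0.2, -0.4]
opening: 0.0538
clock: 25.97
position: [0.5103, 0.2935, 0.0823]
ee_rot: [[-0.0, -1.0, 0.002], [-0.001, 0.002, 1.0], [-1.0, 0.0, -0.001]]
force: [0.7, -0.3, 0.2]
opening: 0.0537
[0.51028777 0.2935134  0.08229385]
```

View pics/v_wrist.png

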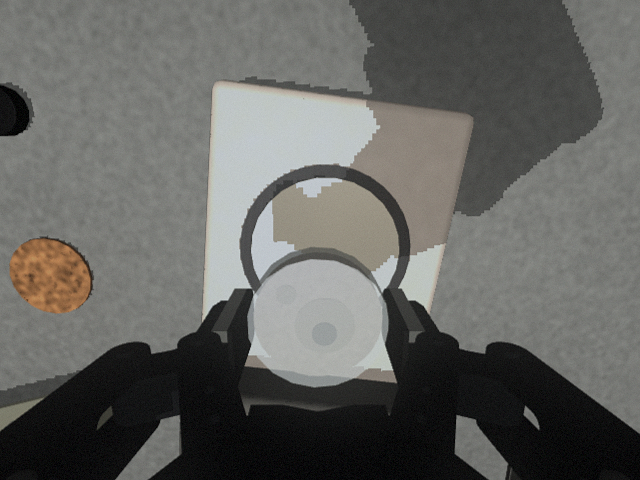

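View pics/v_side.png

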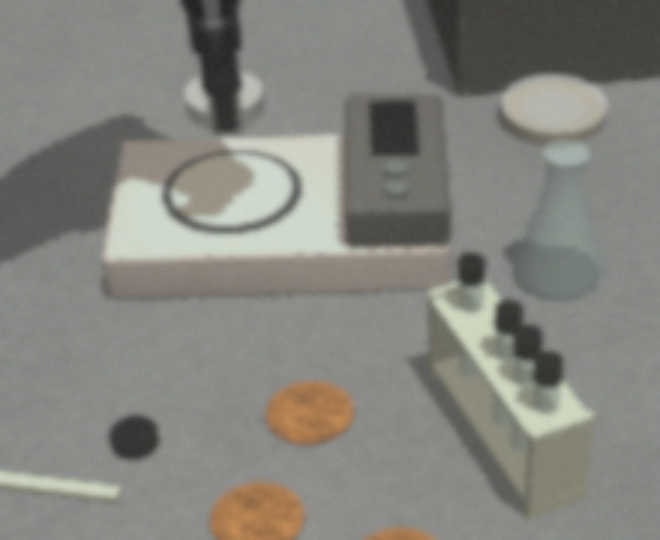

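View pics/v_scene.png

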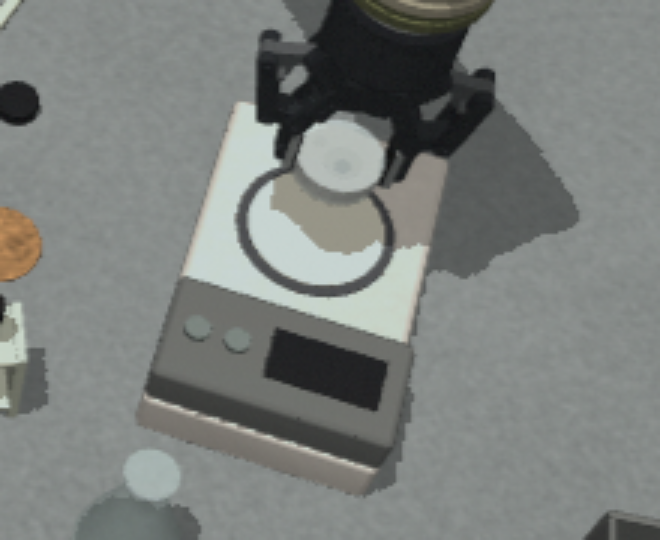

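Run:
```python
from h import *
c=ctrl.get_calibration("wrist");print(ctrl.read_state()["position"])
a,b,t=[pix2w(c,p,.045) for p in((240,245),(410,245),(325,164.5))]
# circumscribed circle
A=np.array([[*(2*(b-a)[:2])],[*(2*(t-a)[:2])]]); r=np.array([b[:2]@b[:2]-a[:2]@a[:2],t[:2]@t[:2]-a[:2]@a[:2]])
o=np.linalg.solve(A,r); print(o,np.hypot(*(o-a[:2])))
for q in((.51,.2965),o):
    print(w2pix(c,(q[0]-.05,q[1],.045)),[w2pix(c,(q[0],q[1]+d,.045)) for d in(-.05,.05)])
```

```text
[0.51025335 0.29417247 0.08275918]
[0.50726966 0.29848414] 0.05123500918885252
[321.64837187 171.62079321] [array([239.18939744, 255.5532539 ]), array([404.20766551, 255.05631097])]
[325.14867522 166.72172796] [array([242.19291585, 251.2428511 ]), array([407.77220036, 250.7418564 ])]
```

```bash
python3 -m creep '[{"dp":[18,1,4],"rotation":[0,0,0],"grip":0.1},{"dp":[24,0,0],"rotation":[0,0,0],"grip":0.1},{"dp":[16,0,0],"rotation":[0,0,0],"grip":0.1},{"dp":[6,0,0],"rotation":[0,0,0],"grip":0.1},{"dp":[0,0,0],"rotation":[0,0,0],"grip":0.1}]'
python3 -m creep '[{"dp":[0,0,0],"rotation":[0,0,0],"grip":0.1},{"dp":[0,0,0],"rotation":[0,0,0],"grip":0.1},{"dp":[0,0,0],"rotation":[0,0,0],"grip":0.1}]'
```

```text
clock: 26.53
position: [0.5079, 0.2986, 0.0175]
ee_rot: [[-0.002, -1.0, 0.001], [-0.002, 0.001, 1.0], [-1.0, 0.002, -0.002]]
force: [-0.7, -0.5, -0.4]
opening: 0.054
clock: 26.78
position: [0.5093, 0.3003, 0.0201]
ee_rot: [[0.002, -1.0, 0.0], [0.001, 0.0, 1.0], [-1.0, -0.002, 0.001]]
force: [0.3, -0.2, -0.2]
opening: 0.0539
```

```bash
python3 -m creep '[{"dp":[3,0,-2],"rotation":[0,0,0],"grip":0.1},{"dp":[2,0,0],"rotation":[0,0,0],"grip":0.1},{"dp":[0,0,0],"rotation":[0,0,0],"grip":0.1},{"dp":[0,0,0],"rotation":[0,0,0],"grip":0.1}]'
python3 -m creep '[{"dp":[1,0,0],"rotation":[0,0,0],"grip":0.1},{"dp":[0,0,0],"rotation":[0,0,0],"grip":0.1},{"dp":[0,0,0],"rotation":[0,0,0],"grip":0.1}]'
python3 -m creep '[{"dp":[1,0,0],"rotation":[0,0,0],"grip":0.1},{"dp":[0,0,0],"rotation":[0,0,0],"grip":0.1},{"dp":[0,0,0],"rotation":[0,0,0],"grip":0.1}]'
```

```text
clock: 27.12
position: [0.5084, 0.2979, 0.0138]
ee_rot: [[-0.0, -1.0, -0.0], [-0.0, -0.0, 1.0], [-1.0, 0.0, -0.0]]
force: [-0.5, 0.7, 0.2]
opening: 0.0539
clock: 27.37
position: [0.5086, 0.2981, 0.0131]
ee_rot: [[0.0, -1.0, -0.0], [0.0, -0.0, 1.0], [-1.0, -0.0, 0.0]]
force: [-1.0, -1.2, 4.3]
opening: 0.0538
clock: 27.62
position: [0.5086, 0.2982, 0.013]
ee_rot: [[0.001, -1.0, -0.0], [-0.0, -0.0, 1.0], [-1.0, -0.001, -0.0]]
force: [-5.4, -3.3, 13.5]
opening: 0.0536
```

Contact (13 N). Release and lift straight up.

```bash
python3 -m creep '[{"dp":[-1,0,0],"rotation":[0,0,0],"grip":0.3},{"dp":[0,0,0],"rotation":[0,0,0],"grip":0.5},{"dp":[0,0,0],"rotation":[0,0,0],"grip":0.7},{"dp":[0,0,0],"rotation":[0,0,0],"grip":0.7},{"dp":[-15,0,0],"rotation":[0,0,0],"grip":0.7}]'
python3 -m creep '[{"dp":[-35,0,0],"rotation":[0,0,0],"grip":0.7},{"dp":[-38,0,0],"rotation":[0,0,0],"grip":0.7},{"dp":[-38,0,0],"rotation":[0,0,0],"grip":0.7},{"dp":[0,0,-38],"rotation":[0,0,0],"grip":0.4},{"dp":[0,0,-38],"rotation":[0,0,0],"grip":0.35}]' 60
python3 - <<'E'
from h import *
s=ctrl.read_state(); print(s["position"],s["clock"])
for n in("side","scene"):
    im=ctrl.snapshot(n); c=ctrl.get_calibration(n)
    r=ctrl.masks_of(n,"dish")
    for e in r[:2]:
        ys,xs=np.nonzero(e["mask"]);v=np.array([xs.mean(),ys.mean()])
        print(n,e["confidence"],e["mask"].sum(),cent(cyl(c,(.509,.298),.045,.061,.0275))[1],fsolve(lambda q:cent(cyl(c,q,.045,.061,.0275))[0]-v,(.509,.298),epsfcn=1e-6).round(4))
    if n=="side": im=cv2.resize(im[90:270,160:380],None,fx=3,fy=3)
    if n=="scene": im=cv2.resize(im[160:340,360:580],None,fx=3,fy=3)
    cv2.imwrite(f"pics/w_{n}.png",im[:,:,::-1])
E
```

```text
clock: 28.03
position: [0.5068, 0.2969, 0.0252]
ee_rot: [[-0.004, -1.0, -0.0], [-0.002, -0.0, 1.0], [-1.0, 0.004, -0.002]]
force: [0.4, -0.7, 0.4]
opening: 0.0725
clock: 28.45
position: [0.5092, 0.2241, 0.1414]
ee_rot: [[0.004, -1.0, -0.005], [0.003, -0.005, 1.0], [-1.0, -0.004, 0.003]]
force: [1.1, -1.3, -0.2]
opening: 0.0577
[0.50915592 0.22411729 0.14135216] 28.45
side 0.66 2489 432.41705923189875 [ 0.394  -0.3297]
side 0.61 424 432.41705923189875 [0.5113 0.3011]
scene 0.89 641 657.8342291875742 [0.5078 0.297 ]
```

View pics/w_scene.png

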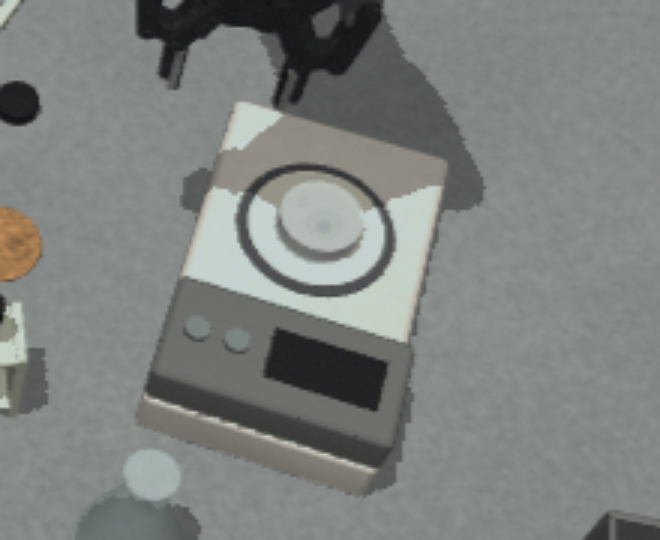

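View pics/w_side.png

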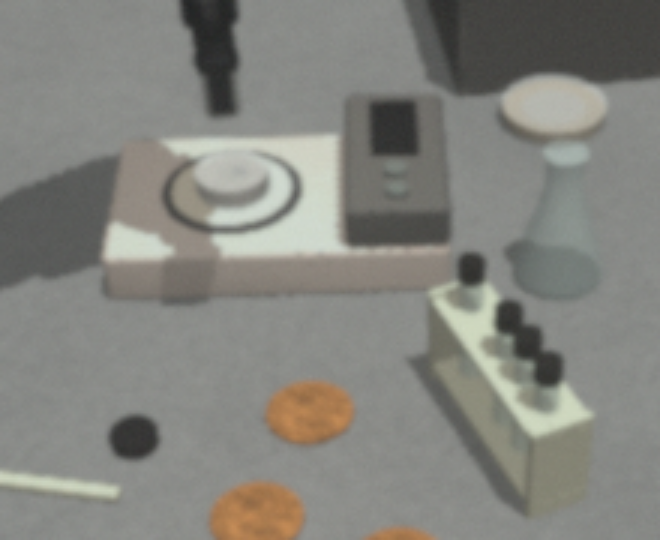

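```bash
python3 -m creep '[{"dp":[-6,8,-38],"rotation":[0,0,0],"grip":0.35},{"dp":[-6,8,-38],"rotation":[0,0,0],"grip":0.35},{"dp":[-6,8,-38],"rotation":[0,0,0],"grip":0.35},{"dp":[-6,8,-38],"rotation":[0,0,0],"grip":0.35},{"dp":[-6,8,-38],"rotation":[0,0,0],"grip":0.35}]'
python3 -m creep '[{"dp":[0,9,-38],"rotation":[0,0,0],"grip":0.35},{"dp":[0,9,-38],"rotation":[0,0,0],"grip":0.35},{"dp":[0,9,-38],"rotation":[0,0,0],"grip":0.35},{"dp":[0,9,-38],"rotation":[0,0,0],"grip":0.35},{"dp":[0,9,-38],"rotation":[0,0,0],"grip":0.35}]'
python3 -m creep '[{"dp":[0,8,-38],"rotation":[0,0,0],"grip":0.35},{"dp":[0,8,-36],"rotation":[0,0,0],"grip":0.35},{"dp":[0,8,-30],"rotation":[0,0,0],"grip":0.35},{"dp":[0,6,-20],"rotation":[0,0,0],"grip":0.35},{"dp":[0,0,0],"rotation":[0,0,0],"grip":0.35}]'
python3 -m creep '[{"dp":[0,0,0],"rotation":[0,0,0],"grip":0.35},{"dp":[0,0,0],"rotation":[0,0,0],"grip":0.35}]'
python3 - <<'E'
from h import *
s=ctrl.read_state(); print(s["position"],s["clock"],s["joint_positions"].round(2))
im=ctrl.snapshot("wrist"); cv2.imwrite("pics/x_wrist.png",im[:,:,::-1])
caps("wrist",{"wide":(.394,-.33),"square":(.474,-.3215),"slim":(.553,-.311)},.005)
E
```

```text
clock: 29.07
position: [0.4679, 0.0317, 0.1689]
ee_rot: [[0.0, -1.0, -0.002], [0.0, -0.002, 1.0], [-1.0, -0.0, 0.0]]
force: [1.1, -1.4, 0.2]
opening: 0.0576
clock: 29.48
position: [0.4234, -0.1587, 0.1689]
ee_rot: [[0.0, -1.0, -0.002], [0.0, -0.002, 1.0], [-1.0, -0.0, 0.0]]
force: [0.6, 0.1, -1.2]
opening: 0.0578
clock: 29.9
position: [0.3923, -0.2856, 0.1685]
ee_rot: [[-0.001, -1.0, 0.004], [-0.001, 0.004, 1.0], [-1.0, 0.001, -0.001]]
force: [-0.1, 0.2, 0.2]
opening: 0.0575
clock: 30.07
position: [0.3945, -0.2806, 0.1685]
ee_rot: [[-0.0, -1.0, -0.002], [0.001, -0.002, 1.0], [-1.0, 0.0, 0.001]]
force: [-0.1, -0.5, -0.2]
opening: 0.0574
[ 0.39447392 -0.28057508  0.16853724] 30.0667 [ 0.41  0.04  0.12  1.87 -0.01  1.23  2.1 ]
wrist wide blue area 23239 model 2487 off px 38.2 [ 0.402 -0.306]
wrist square blue area 3024 model 2625 off px 9.3 [ 0.4814 -0.3232]
wrist slim blue area 3024 model 2930 off px 96.2 [ 0.4731 -0.3209]
```

View pics/x_wrist.png

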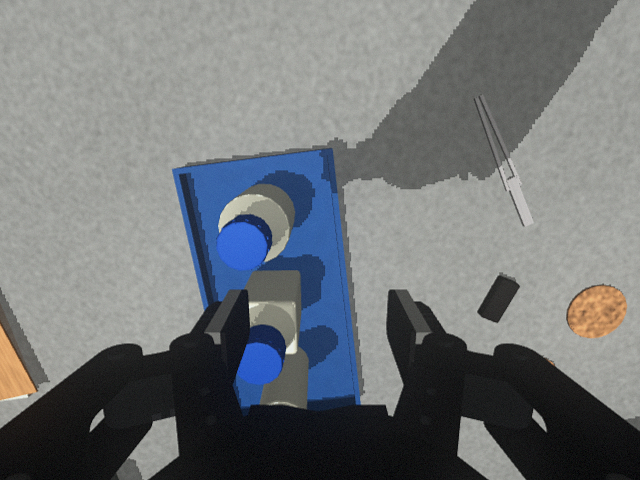

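```bash
python3 -m creep '[{"dp":[0,0,0],"rotation":[0.12,0,0],"grip":0.35},{"dp":[0,0,0],"rotation":[0.12,0,0],"grip":0.35},{"dp":[0,0,0],"rotation":[0.12,0,0],"grip":0.35},{"dp":[0,0,0],"rotation":[0.12,0,0],"grip":0.35},{"dp":[0,0,0],"rotation":[0.12,0,0],"grip":0.35}]'
python3 -m creep '[{"dp":[0,0,0],"rotation":[0.12,0,0],"grip":0.35},{"dp":[0,0,0],"rotation":[0.12,0,0],"grip":0.35},{"dp":[0,0,0],"rotation":[0.12,0,0],"grip":0.35},{"dp":[0,0,0],"rotation":[0.12,0,0],"grip":0.35},{"dp":[0,0,0],"rotation":[0.12,0,0],"grip":0.35}]'
python3 -m creep '[{"dp":[0,0,0],"rotation":[0.12,0,0],"grip":0.35},{"dp":[0,0,0],"rotation":[0.12,0,0],"grip":0.35},{"dp":[0,0,0],"rotation":[0.12,0,0],"grip":0.35},{"dp":[0,0,0],"rotation":[0.011,0,0],"grip":0.35},{"dp":[0,0,0],"rotation":[0,0,0],"grip":0.35}]'
python3 - <<'E'
from h import *
s=ctrl.read_state(); print(s["position"],s["clock"],s["joint_positions"].round(2))
im=ctrl.snapshot("wrist"); cv2.imwrite("pics/y_wrist.png",im[:,:,::-1])
for l in("wide","square","slim"): find("wrist",l+"_bottle",.005,1)
E
```

```text
clock: 30.58
position: [0.3942, -0.2809, 0.1689]
ee_rot: [[0.0, -0.823, 0.568], [0.0, 0.568, 0.823], [-1.0, -0.0, 0.0]]
force: [0.0, 0.1, -0.2]
opening: 0.0575
clock: 31.0
position: [0.3942, -0.2809, 0.1689]
ee_rot: [[0.0, -0.359, 0.933], [0.0, 0.933, 0.359], [-1.0, 0.0, 0.0]]
force: [0.2, -0.6, -0.8]
opening: 0.0579
clock: 31.42
position: [0.3941, -0.2812, 0.1689]
ee_rot: [[0.0, -0.004, 1.0], [0.0, 1.0, 0.004], [-1.0, 0.0, 0.0]]
force: [0.8, -0.3, 0.5]
opening: 0.0578
[ 0.39408563 -0.28117703  0.16886707] 31.4167 [ 0.38  0.04  0.15  1.88 -0.01  1.23  0.54]
wrist wide_bottle 0.77 [317.6 264.8] [ 0.3944 -0.3314  0.005 ]
wrist square_bottle 0.97 [395.6 255.2] [ 0.4699 -0.3215  0.005 ]
wrist slim_bottle 0.82 [480.6 244.5] [ 0.5509 -0.3106  0.005 ]
```

View pics/y_wrist.png

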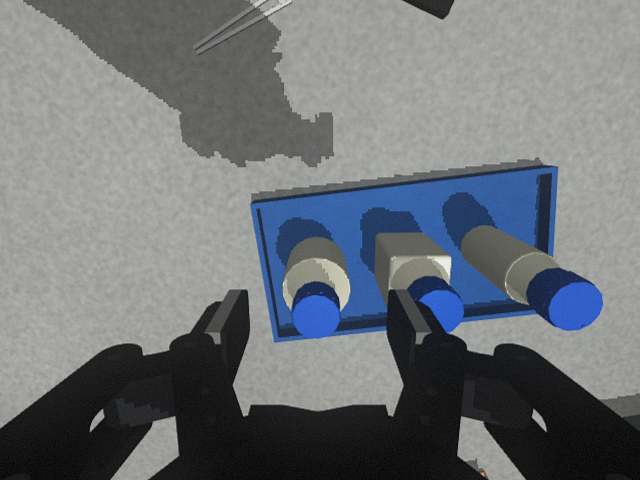

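```bash
python3 -m creep '[{"dp":[0,-26,0],"rotation":[0,0,0],"grip":0.25},{"dp":[0,-25,0],"rotation":[0,0,0],"grip":0.25},{"dp":[0,0,0],"rotation":[0,0,0],"grip":0.25},{"dp":[30,0,0],"rotation":[0,0,0],"grip":0.25},{"dp":[35,0,0],"rotation":[0,0,0],"grip":0.25}]'
python3 -m creep '[{"dp":[25,0,0],"rotation":[0,0,0],"grip":0.25},{"dp":[10,0,0],"rotation":[0,0,0],"grip":0.25},{"dp":[0,0,0],"rotation":[0,0,0],"grip":0.25},{"dp":[0,0,0],"rotation":[0,0,0],"grip":0.25},{"dp":[0,0,0],"rotation":[0,0,0],"grip":0.25}]'
python3 - <<'E'
from h import *
s=ctrl.read_state(); print(s["position"],s["opening"])
im=ctrl.snapshot("wrist"); cv2.imwrite("pics/z_wrist.png",im[:,:,::-1])
E
```

```text
clock: 32.03
position: [0.3952, -0.3344, 0.1051]
ee_rot: [[0.005, -0.001, 1.0], [-0.003, 1.0, 0.001], [-1.0, -0.003, 0.005]]
force: [0.5, -0.1, -1.3]
opening: 0.0533
clock: 32.45
position: [0.3947, -0.3337, 0.0706]
ee_rot: [[0.002, -0.0, 1.0], [-0.001, 1.0, 0.0], [-1.0, -0.001, 0.002]]
force: [0.2, -0.2, 0.6]
opening: 0.0531
[ 0.39467581 -0.3337147   0.07058867] 0.053132534175283304
```

View pics/z_wrist.png

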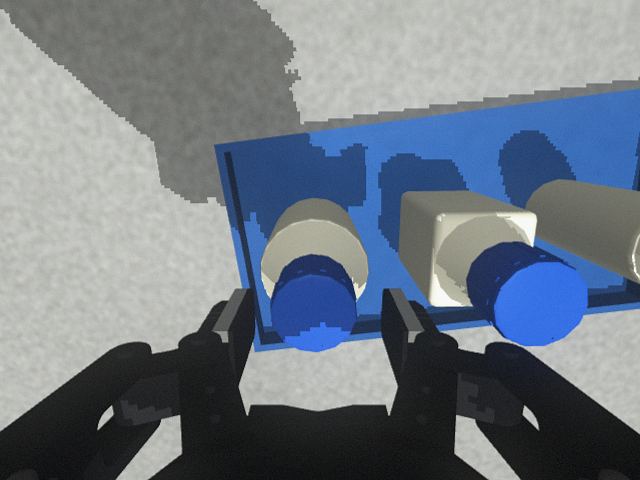

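```bash
python3 -m creep '[{"dp":[1,1,0],"rotation":[0,0,0],"grip":0},{"dp":[0,0,0],"rotation":[0,0,0],"grip":-0.3},{"dp":[0,0,0],"rotation":[0,0,0],"grip":-0.6},{"dp":[0,0,0],"rotation":[0,0,0],"grip":-0.6},{"dp":[0,0,0],"rotation":[0,0,0],"grip":-0.6}]' 60
python3 -m creep '[{"dp":[0,0,0],"rotation":[0,0,0],"grip":-0.6},{"dp":[0,0,0],"rotation":[0,0,0],"grip":-0.6},{"dp":[-15,0,0],"rotation":[0,0,0],"grip":-0.6},{"dp":[-30,0,0],"rotation":[0,0,0],"grip":-0.6},{"dp":[-35,0,0],"rotation":[0,0,0],"grip":-0.6}]'
python3 -m creep '[{"dp":[0,0,0],"rotation":[0,0,0],"grip":-0.6},{"dp":[0,20,0],"rotation":[0,0,0],"grip":-0.6},{"dp":[0,34,5],"rotation":[0,0,0],"grip":-0.6},{"dp":[0,36,10],"rotation":[0,0,0],"grip":-0.6},{"dp":[0,36,15],"rotation":[0,0,0],"grip":-0.6}]'
python3 -m creep '[{"dp":[0,36,15],"rotation":[0,0,0],"grip":-0.6},{"dp":[0,36,15],"rotation":[0,0,0],"grip":-0.6},{"dp":[0,36,15],"rotation":[0,0,0],"grip":-0.6},{"dp":[0,36,15],"rotation":[0,0,0],"grip":-0.6},{"dp":[0,36,15],"rotation":[0,0,0],"grip":-0.6}]'
```

```text
clock: 32.92
position: [0.3942, -0.3325, 0.0691]
ee_rot: [[0.002, -0.0, 1.0], [-0.001, 1.0, 0.0], [-1.0, -0.001, 0.002]]
force: [-2.1, 0.1, 5.5]
opening: 0.0318
clock: 33.33
position: [0.3924, -0.3312, 0.1476]
ee_rot: [[-0.003, -0.0, 1.0], [0.002, 1.0, 0.0], [-1.0, 0.002, -0.003]]
force: [1.3, -0.9, -0.5]
opening: 0.0317
clock: 33.75
position: [0.423, -0.2052, 0.1482]
ee_rot: [[0.001, 0.002, 1.0], [-0.0, 1.0, -0.002], [-1.0, -0.0, 0.001]]
force: [2.2, 0.0, -1.1]
opening: 0.0318
clock: 34.17
position: [0.4991, -0.0241, 0.1483]
ee_rot: [[0.001, -0.0, 1.0], [0.0, 1.0, 0.0], [-1.0, 0.0, 0.001]]
force: [1.0, -0.6, -0.1]
opening: 0.0318
```

```bash
python3 -m creep '[{"dp":[0,36,14],"rotation":[0,0,0],"grip":-0.6},{"dp":[0,36,13],"rotation":[0,0,0],"grip":-0.6},{"dp":[0,30,10],"rotation":[0,0,0],"grip":-0.6},{"dp":[0,16,4],"rotation":[0,0,0],"grip":-0.6},{"dp":[0,0,0],"rotation":[0,0,0],"grip":-0.6}]'
python3 -m creep '[{"dp":[0,0,0],"rotation":[0,0,0],"grip":-0.6},{"dp":[0,0,0],"rotation":[0,0,0],"grip":-0.6}]'
python3 - <<'E'
from h import *
s=ctrl.read_state(); print(s["position"],s["opening"])
for n in ("side","wrist","scene"):
    im=ctrl.snapshot(n);c=ctrl.get_calibration(n)
    cv2.imwrite(f"pics/A_{n}.png",im[:,:,::-1])
    for e in ctrl.masks_of(n,"coaster_left")[:3]:
        ys,xs=np.nonzero(e["mask"]);v=np.array([xs.mean(),ys.mean()])
        print(n,round(e["confidence"],2),e["mask"].sum(),cent(cyl(c,(.54,.094),0,.003,.03))[1],fsolve(lambda q:cent(cyl(c,q,.0,.003,.03))[0]-v,(.54,.094),epsfcn=1e-6).round(4))
E
```

```text
clock: 34.58
position: [0.5398, 0.0972, 0.1479]
ee_rot: [[0.0, -0.006, 1.0], [0.002, 1.0, 0.006], [-1.0, 0.002, 0.0]]
force: [-0.3, 0.2, -1.5]
opening: 0.0321
clock: 34.75
position: [0.5395, 0.0908, 0.1478]
ee_rot: [[0.0, 0.001, 1.0], [-0.001, 1.0, -0.001], [-1.0, -0.001, 0.0]]
force: [-0.1, -0.6, -1.1]
opening: 0.0318
[0.53952599 0.09081899 0.14783921] 0.03179410959815173
side 0.58 503 513.8517863558372 [0.5416 0.0962]
wrist 0.74 1218 3534.4943856643513 [0.5416 0.111 ]
scene 0.93 556 599.7405095573049 [0.5394 0.0941]
scene 0.74 8639 599.7405095573049 [0.5418 0.2967]
```

View pics/A_wrist.png

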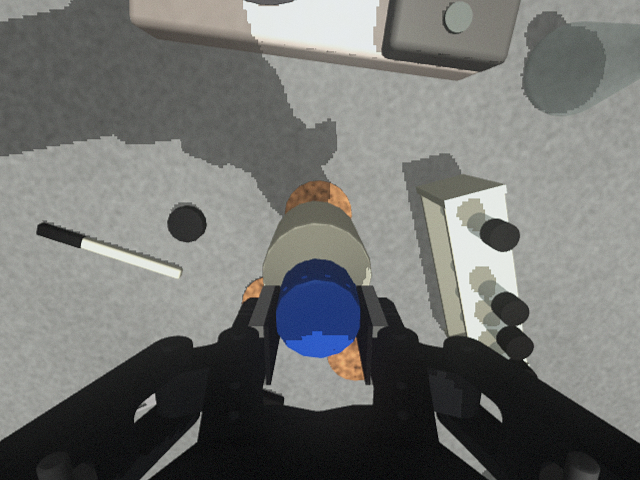

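View pics/A_side.png

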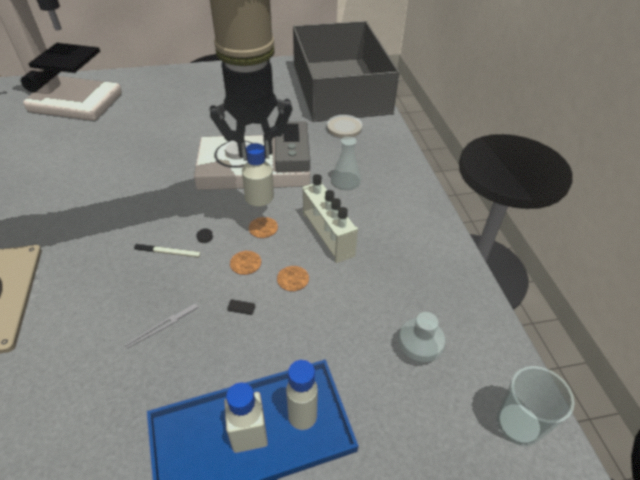

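```bash
python3 -m creep '[{"dp":[22,1,1],"rotation":[0,0,0],"grip":-0.6},{"dp":[30,0,0],"rotation":[0,0,0],"grip":-0.6},{"dp":[18,0,0],"rotation":[0,0,0],"grip":-0.6},{"dp":[5,0,0],"rotation":[0,0,0],"grip":-0.6},{"dp":[0,0,0],"rotation":[0,0,0],"grip":-0.6}]' 
python3 -m creep '[{"dp":[0,0,0],"rotation":[0,0,0],"grip":-0.6},{"dp":[0,0,0],"rotation":[0,0,0],"grip":-0.6}]'
```

```text
clock: 35.47
position: [0.5397, 0.0925, 0.0717]
ee_rot: [[-0.002, 0.0, 1.0], [-0.0, 1.0, -0.0], [-1.0, -0.0, -0.002]]
force: [0.3, -0.2, 0.1]
opening: 0.0315
clock: 35.63
position: [0.5417, 0.0931, 0.0744]
ee_rot: [[0.002, 0.0, 1.0], [0.0, 1.0, -0.0], [-1.0, 0.0, 0.002]]
force: [0.2, 0.3, -1.5]
opening: 0.0321
```

```bash
python3 -m creep '[{"dp":[4,-1,-1],"rotation":[0,0,0],"grip":-0.6},{"dp":[2.5,0,0],"rotation":[0,0,0],"grip":-0.6},{"dp":[0,0,0],"rotation":[0,0,0],"grip":-0.6},{"dp":[0,0,0],"rotation":[0,0,0],"grip":-0.6}]'
python3 -m creep '[{"dp":[1,0,0],"rotation":[0,0,0],"grip":-0.6},{"dp":[0,0,0],"rotation":[0,0,0],"grip":-0.6},{"dp":[0,0,0],"rotation":[0,0,0],"grip":-0.6}]'
```

```text
clock: 35.97
position: [0.5401, 0.092, 0.0671]
ee_rot: [[0.001, 0.0, 1.0], [0.0, 1.0, -0.0], [-1.0, 0.0, 0.001]]
force: [-1.2, -0.1, 5.1]
opening: 0.0317
clock: 36.22
position: [0.5403, 0.0922, 0.0671]
ee_rot: [[0.002, 0.0, 1.0], [0.0, 1.0, -0.0], [-1.0, 0.0, 0.002]]
force: [-4.6, -0.4, 13.4]
opening: 0.032
```

```bash
python3 -m creep '[{"dp":[-1,0,0],"rotation":[0,0,0],"grip":-0.15},{"dp":[0,0,0],"rotation":[0,0,0],"grip":0.1},{"dp":[0,0,0],"rotation":[0,0,0],"grip":0.25},{"dp":[0,0,0],"rotation":[0,0,0],"grip":0.25},{"dp":[-20,0,0],"rotation":[0,0,0],"grip":0.25}]'
python3 -m creep '[{"dp":[-38,0,0],"rotation":[0,0,0],"grip":0.25},{"dp":[-38,0,0],"rotation":[0,0,0],"grip":0.25},{"dp":[-10,-30,-5],"rotation":[0,0,0],"grip":0.25},{"dp":[0,-38,-6],"rotation":[0,0,0],"grip":0.25},{"dp":[0,-38,-6],"rotation":[0,0,0],"grip":0.25}]'
python3 -m creep '[{"dp":[0,-38,-6],"rotation":[0,0,0],"grip":0.25},{"dp":[0,-38,-6],"rotation":[0,0,0],"grip":0.25},{"dp":[0,-38,-6],"rotation":[0,0,0],"grip":0.25},{"dp":[0,-38,-6],"rotation":[0,0,0],"grip":0.25},{"dp":[0,-38,-6],"rotation":[0,0,0],"grip":0.25}]'
python3 -m creep '[{"dp":[0,-38,-6],"rotation":[0,0,0],"grip":0.25},{"dp":[0,-38,-6],"rotation":[0,0,0],"grip":0.25},{"dp":[0,0,0],"rotation":[0,0,0],"grip":0.25},{"dp":[0,0,0],"rotation":[0,0,0],"grip":0.25},{"dp":[0,0,0],"rotation":[0,0,0],"grip":0.25}]'
python3 - <<'E'
from h import *
s=ctrl.read_state(); print(s["position"],s["opening"])
for l in("square","slim"):
    ctrl.snapshot("wrist"); find("wrist",l+"_bottle",.005,1)
for n in ("side","scene","wrist"):
    im=ctrl.snapshot(n); cv2.imwrite(f"pics/B_{n}.png",im[:,:,::-1])
    if n!="wrist": find(n,"wide_bottle",.003,2)
caps("scene",{"wide":(.54,.094)},.003);caps("side",{"wide":(.54,.094)},.003)
E
```

```text
clock: 36.63
position: [0.5371, 0.0914, 0.083]
ee_rot: [[-0.006, -0.0, 1.0], [-0.001, 1.0, 0.0], [-1.0, -0.001, -0.006]]
force: [0.3, 0.3, -0.7]
opening: 0.0532
clock: 37.05
position: [0.5229, -0.0145, 0.1734]
ee_rot: [[0.002, -0.002, 1.0], [0.0, 1.0, 0.002], [-1.0, 0.0, 0.002]]
force: [1.6, -0.2, 0.1]
opening: 0.0533
clock: 37.47
position: [0.4919, -0.2058, 0.1723]
ee_rot: [[0.0, -0.0, 1.0], [-0.0, 1.0, 0.0], [-1.0, -0.0, 0.0]]
force: [0.7, -0.6, 0.8]
opening: 0.0534
clock: 37.88
position: [0.4807, -0.2794, 0.172]
ee_rot: [[-0.0, -0.0, 1.0], [0.001, 1.0, 0.0], [-1.0, 0.001, -0.0]]
force: [0.7, 0.6, 0.2]
opening: 0.0536
[ 0.48069353 -0.2794171   0.17195977] 0.0536228579524778
wrist square_bottle 0.62 [308.5 258.3] [ 0.4722 -0.323   0.005 ]
wrist slim_bottle 0.56 [309.1 259. ] [ 0.4731 -0.3237  0.005 ]
side wide_bottle 0.72 [259.7 226.7] [0.5347 0.096  0.003 ]
scene wide_bottle 0.81 [362.2 239.9] [0.536  0.1003 0.003 ]
scene wide blue area 321 model 349 off px 1.2 [0.5374 0.0943]
side wide blue area 166 model 358 off px 4.0 [0.5466 0.1   ]
```

View pics/B_scene.png

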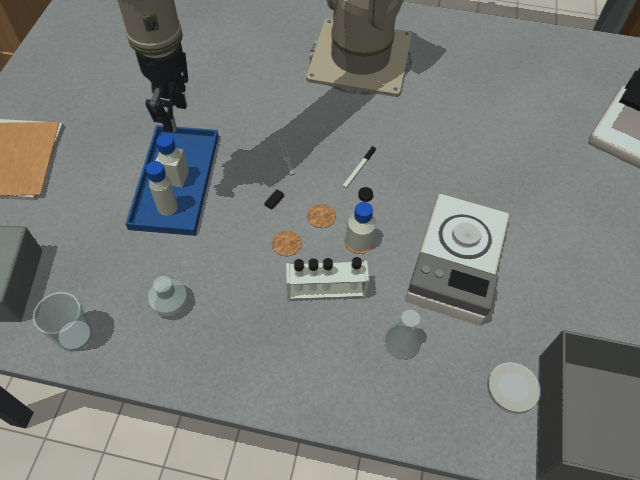

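View pics/B_wrist.png

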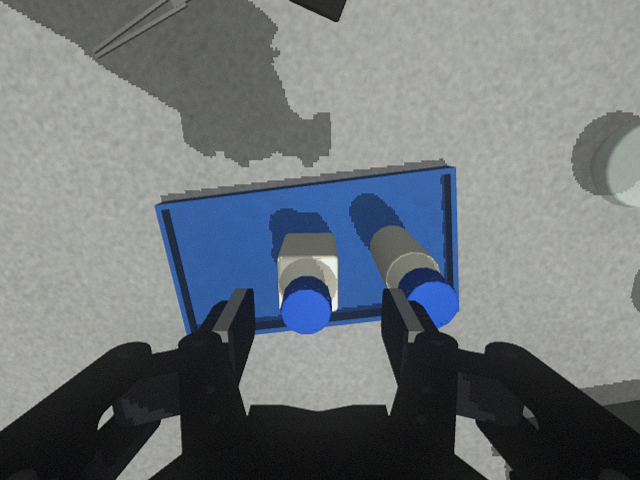

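```bash
python3 -m creep '[{"dp":[0,-22,-4],"rotation":[0,0,0],"grip":0.2},{"dp":[0,-20,-3],"rotation":[0,0,0],"grip":0.2},{"dp":[0,0,0],"rotation":[0,0,0],"grip":0.2},{"dp":[0,0,0],"rotation":[0,0,0],"grip":0.2},{"dp":[30,0,0],"rotation":[0,0,0],"grip":0.2}]'
python3 -m creep '[{"dp":[35,0,0],"rotation":[0,0,0],"grip":0.2},{"dp":[22,0,0],"rotation":[0,0,0],"grip":0.2},{"dp":[8,0,0],"rotation":[0,0,0],"grip":0.2},{"dp":[0,0,0],"rotation":[0,0,0],"grip":0.2},{"dp":[0,0,0],"rotation":[0,0,0],"grip":0.2}]'
python3 -m creep '[{"dp":[0,0,0],"rotation":[0,0,0],"grip":0.2}]'
python3 - <<'E'
from h import *
s=ctrl.read_state(); print(s["position"],s["opening"])
im=ctrl.snapshot("wrist"); cv2.imwrite("pics/C_wrist.png",im[:,:,::-1])
E
```

```text
clock: 38.85
position: [0.4767, -0.3233, 0.1472]
ee_rot: [[0.008, 0.0, 1.0], [-0.004, 1.0, -0.0], [-1.0, -0.004, 0.008]]
force: [0.5, -0.2, 0.6]
opening: 0.0512
clock: 39.27
position: [0.4743, -0.3218, 0.0783]
ee_rot: [[0.001, -0.001, 1.0], [-0.0, 1.0, 0.001], [-1.0, -0.0, 0.001]]
force: [-0.2, -0.0, 1.2]
opening: 0.0511
clock: 39.35
position: [0.4748, -0.3224, 0.0792]
ee_rot: [[0.003, -0.0, 1.0], [-0.001, 1.0, 0.0], [-1.0, -0.001, 0.003]]
force: [-0.2, 0.0, -0.3]
opening: 0.0513
[ 0.47481042 -0.32236584  0.07922536] 0.05128511904935438
```

View pics/C_wrist.png

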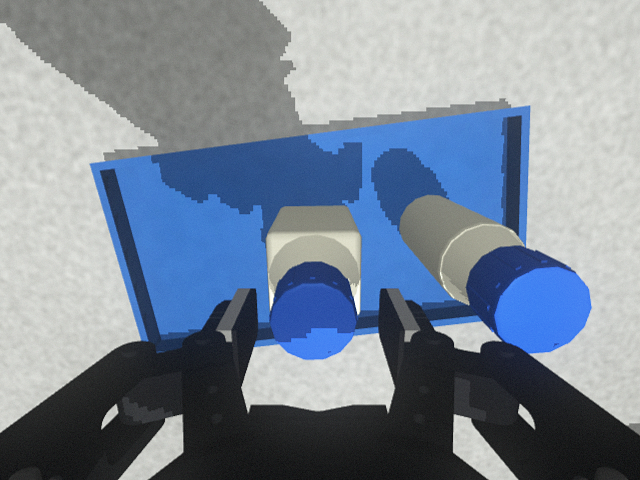

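```bash
python3 -m creep '[{"dp":[2.5,1,-1],"rotation":[0,0,0],"grip":0},{"dp":[0,0,0],"rotation":[0,0,0],"grip":-0.3},{"dp":[0,0,0],"rotation":[0,0,0],"grip":-0.6},{"dp":[0,0,0],"rotation":[0,0,0],"grip":-0.6},{"dp":[0,0,0],"rotation":[0,0,0],"grip":-0.6}]' 60
python3 -m creep '[{"dp":[0,0,0],"rotation":[0,0,0],"grip":-0.6},{"dp":[0,0,0],"rotation":[0,0,0],"grip":-0.6},{"dp":[-15,0,0],"rotation":[0,0,0],"grip":-0.6},{"dp":[-30,0,0],"rotation":[0,0,0],"grip":-0.6},{"dp":[-30,0,0],"rotation":[0,0,0],"grip":-0.6}]'
python3 -m creep '[{"dp":[0,0,0],"rotation":[0,0,0],"grip":-0.6},{"dp":[0,20,1],"rotation":[0,0,0],"grip":-0.6},{"dp":[0,34,3],"rotation":[0,0,0],"grip":-0.6},{"dp":[0,37,3],"rotation":[0,0,0],"grip":-0.6},{"dp":[0,37,3],"rotation":[0,0,0],"grip":-0.6}]'
python3 -m creep '[{"dp":[0,37,3],"rotation":[0,0,0],"grip":-0.6},{"dp":[0,37,3],"rotation":[0,0,0],"grip":-0.6},{"dp":[0,37,3],"rotation":[0,0,0],"grip":-0.6},{"dp":[0,37,3],"rotation":[0,0,0],"grip":-0.6},{"dp":[0,30,2],"rotation":[0,0,0],"grip":-0.6}]'
python3 -m creep '[{"dp":[0,15,0],"rotation":[0,0,0],"grip":-0.6},{"dp":[0,6,0],"rotation":[0,0,0],"grip":-0.6},{"dp":[0,0,0],"rotation":[0,0,0],"grip":-0.6},{"dp":[0,0,0],"rotation":[0,0,0],"grip":-0.6},{"dp":[0,0,0],"rotation":[0,0,0],"grip":-0.6}]'
```

```text
clock: 39.82
position: [0.4731, -0.3212, 0.0758]
ee_rot: [[0.001, -0.0, 1.0], [-0.001, 1.0, 0.0], [-1.0, -0.001, 0.001]]
force: [-1.0, -0.0, 6.4]
opening: 0.0319
clock: 40.23
position: [0.4714, -0.3204, 0.1495]
ee_rot: [[-0.003, 0.0, 1.0], [0.002, 1.0, -0.0], [-1.0, 0.002, -0.003]]
force: [1.1, 0.0, -1.7]
opening: 0.0322
clock: 40.65
position: [0.482, -0.1918, 0.1492]
ee_rot: [[-0.001, 0.001, 1.0], [0.0, 1.0, -0.001], [-1.0, 0.0, -0.001]]
force: [0.9, 0.6, -1.6]
opening: 0.0318
clock: 41.07
position: [0.4961, -0.012, 0.1495]
ee_rot: [[-0.0, -0.002, 1.0], [0.001, 1.0, 0.002], [-1.0, 0.001, -0.0]]
force: [0.9, 0.2, -2.1]
opening: 0.0327
clock: 41.48
position: [0.4965, 0.0041, 0.1496]
ee_rot: [[-0.0, 0.002, 1.0], [-0.001, 1.0, -0.002], [-1.0, -0.001, -0.0]]
force: [0.3, 0.4, -2.4]
opening: 0.0321
```

```bash
python3 -m creep '[{"dp":[22,2,1],"rotation":[0,0,0],"grip":-0.6},{"dp":[26,0,0],"rotation":[0,0,0],"grip":-0.6},{"dp":[16,0,0],"rotation":[0,0,0],"grip":-0.6},{"dp":[5,0,0],"rotation":[0,0,0],"grip":-0.6},{"dp":[0,0,0],"rotation":[0,0,0],"grip":-0.6}]' 
python3 -m creep '[{"dp":[0,0,0],"rotation":[0,0,0],"grip":-0.6},{"dp":[0,0,0],"rotation":[0,0,0],"grip":-0.6}]'
python3 - <<'E'
from h import *
for n in ("side","wrist"):
    im=ctrl.snapshot(n); cv2.imwrite(f"pics/D_{n}.png",im[:,:,::-1])
E
```

```text
clock: 41.9
position: [0.4967, 0.0067, 0.0797]
ee_rot: [[-0.002, 0.002, 1.0], [-0.0, 1.0, -0.002], [-1.0, -0.0, -0.002]]
force: [-0.4, -0.7, -2.0]
opening: 0.0322
clock: 42.07
position: [0.4986, 0.0076, 0.0821]
ee_rot: [[0.002, 0.001, 1.0], [0.0, 1.0, -0.001], [-1.0, 0.0, 0.002]]
force: [1.2, 0.9, -2.7]
opening: 0.0317
```

View pics/D_wrist.png

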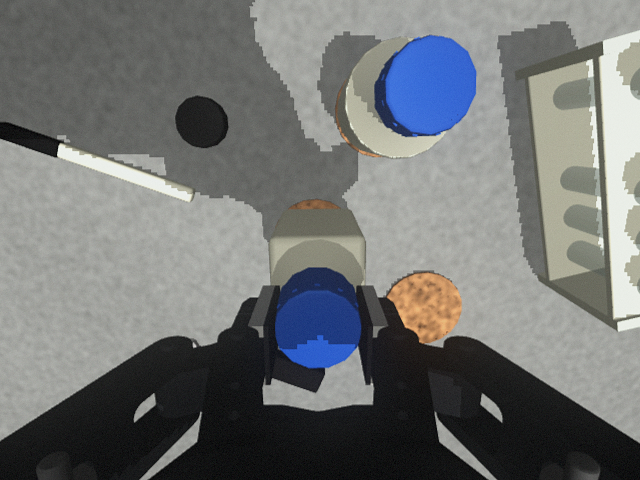

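View pics/D_side.png

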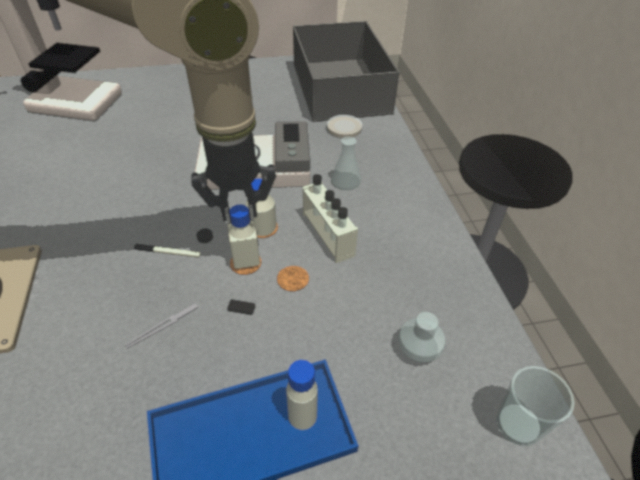

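```bash
python3 -m creep '[{"dp":[4,-1,0],"rotation":[0,0,0],"grip":-0.6},{"dp":[3,0,0],"rotation":[0,0,0],"grip":-0.6},{"dp":[0,0,0],"rotation":[0,0,0],"grip":-0.6},{"dp":[0,0,0],"rotation":[0,0,0],"grip":-0.6}]'
python3 -m creep '[{"dp":[1,0,0],"rotation":[0,0,0],"grip":-0.6},{"dp":[0,0,0],"rotation":[0,0,0],"grip":-0.6},{"dp":[0,0,0],"rotation":[0,0,0],"grip":-0.6}]'
```

```text
clock: 42.5
position: [0.4976, 0.007, 0.0738]
ee_rot: [[0.0, -0.0, 1.0], [0.0, 1.0, 0.0], [-1.0, 0.0, 0.0]]
force: [0.7, -0.1, -1.4]
opening: 0.0322
clock: 42.75
position: [0.4979, 0.007, 0.0738]
ee_rot: [[0.001, 0.0, 1.0], [-0.0, 1.0, -0.0], [-1.0, -0.0, 0.001]]
force: [-4.3, -0.8, 8.9]
opening: 0.0323
```

```bash
python3 -m creep '[{"dp":[-0.5,0,0],"rotation":[0,0,0],"grip":-0.15},{"dp":[0,0,0],"rotation":[0,0,0],"grip":0.1},{"dp":[0,0,0],"rotation":[0,0,0],"grip":0.25},{"dp":[0,0,0],"rotation":[0,0,0],"grip":0.25},{"dp":[-20,0,0],"rotation":[0,0,0],"grip":0.25}]'
python3 -m creep '[{"dp":[-38,0,0],"rotation":[0,0,0],"grip":0.25},{"dp":[-38,0,0],"rotation":[0,0,0],"grip":0.25},{"dp":[-4,-30,5],"rotation":[0,0,0],"grip":0.25},{"dp":[0,-38,7],"rotation":[0,0,0],"grip":0.25},{"dp":[0,-38,7],"rotation":[0,0,0],"grip":0.25}]'
python3 -m creep '[{"dp":[0,-38,7],"rotation":[0,0,0],"grip":0.25},{"dp":[0,-38,7],"rotation":[0,0,0],"grip":0.25},{"dp":[0,-38,7],"rotation":[0,0,0],"grip":0.25},{"dp":[0,-38,7],"rotation":[0,0,0],"grip":0.25},{"dp":[0,-35,6],"rotation":[0,0,0],"grip":0.25}]'
python3 -m creep '[{"dp":[0,-16,2],"rotation":[0,0,0],"grip":0.25},{"dp":[0,-9,0],"rotation":[0,0,0],"grip":0.25},{"dp":[0,0,0],"rotation":[0,0,0],"grip":0.25},{"dp":[0,0,0],"rotation":[0,0,0],"grip":0.25},{"dp":[0,0,0],"rotation":[0,0,0],"grip":0.25}]'
python3 - <<'E'
from h import *
s=ctrl.read_state(); print(s["position"],s["opening"],s["clock"])
for n in ("scene","wrist"):
    im=ctrl.snapshot(n); cv2.imwrite(f"pics/E_{n}.png",im[:,:,::-1])
find("wrist","slim_bottle",.005,1)
caps("scene",{"wide":(.54,.094),"square":(.497,.006)},.003)
E
```

```text
clock: 43.17
position: [0.4952, 0.0068, 0.0903]
ee_rot: [[-0.006, -0.0, 1.0], [-0.0, 1.0, 0.0], [-1.0, -0.0, -0.006]]
force: [-0.1, -0.1, -0.3]
opening: 0.0536
clock: 43.58
position: [0.5173, -0.0998, 0.1745]
ee_rot: [[0.002, -0.002, 1.0], [-0.0, 1.0, 0.002], [-1.0, -0.0, 0.002]]
force: [0.6, 0.0, 0.3]
opening: 0.0534
clock: 44.0
position: [0.5505, -0.2884, 0.1731]
ee_rot: [[-0.0, 0.0, 1.0], [-0.0, 1.0, -0.0], [-1.0, -0.0, -0.0]]
force: [0.7, 0.3, -0.1]
opening: 0.0531
clock: 44.42
position: [0.5531, -0.3089, 0.1734]
ee_rot: [[0.0, -0.002, 1.0], [0.001, 1.0, 0.002], [-1.0, 0.001, 0.0]]
force: [0.3, -0.1, -0.1]
opening: 0.0533
[ 0.55310035 -0.30886557  0.17337874] 0.05333576086933042 44.4167
wrist slim_bottle 0.71 [314.4 213.6] [ 0.5503 -0.3091  0.005 ]
scene wide blue area 321 model 349 off px 1.2 [0.5374 0.0943]
scene square blue area 310 model 338 off px 0.5 [0.4962 0.0067]
```

View pics/E_wrist.png

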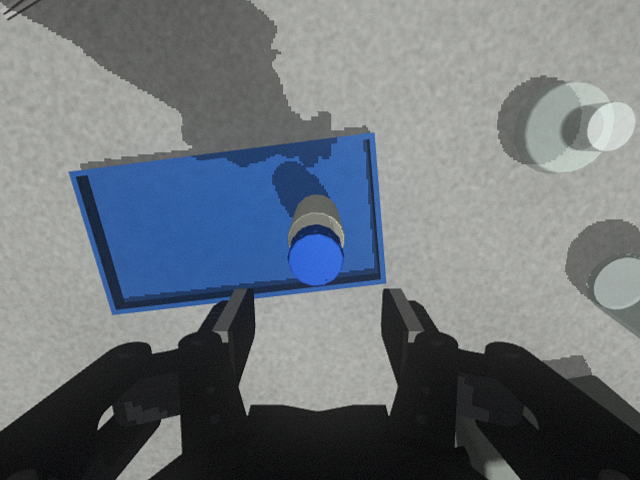

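View pics/E_scene.png

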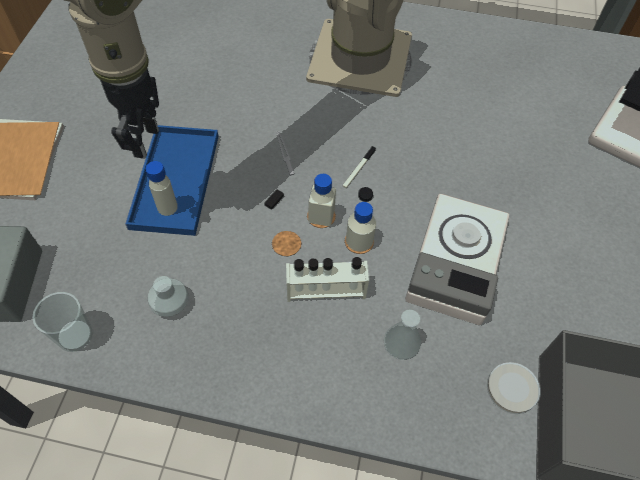

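```bash
python3 -m creep '[{"dp":[25,-2,0],"rotation":[0,0,0],"grip":0.2},{"dp":[32,0,0],"rotation":[0,0,0],"grip":0.2},{"dp":[20,0,0],"rotation":[0,0,0],"grip":0.2},{"dp":[8,0,0],"rotation":[0,0,0],"grip":0.2},{"dp":[0,0,0],"rotation":[0,0,0],"grip":0.2}]'
python3 -m creep '[{"dp":[0,0,0],"rotation":[0,0,0],"grip":0.2},{"dp":[0,0,0],"rotation":[0,0,0],"grip":0.2}]'
python3 - <<'E'
from h import *
im=ctrl.snapshot("wrist"); cv2.imwrite("pics/F_wrist.png",im[:,:,::-1])
E
```

```text
clock: 45.03
position: [0.5516, -0.3119, 0.0865]
ee_rot: [[-0.003, -0.001, 1.0], [0.002, 1.0, 0.001], [-1.0, 0.002, -0.003]]
force: [0.1, -0.1, -0.3]
opening: 0.0513
clock: 45.2
position: [0.5536, -0.3134, 0.0902]
ee_rot: [[0.003, -0.0, 1.0], [-0.001, 1.0, 0.0], [-1.0, -0.001, 0.003]]
force: [0.4, -0.1, -0.3]
opening: 0.0511
```

View pics/F_wrist.png

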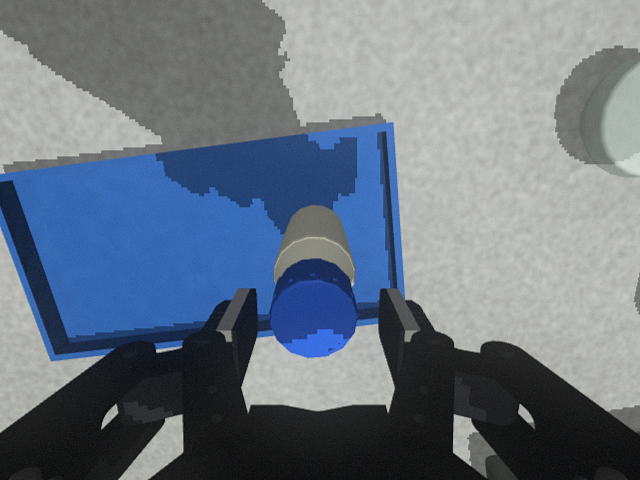

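```bash
python3 -m creep '[{"dp":[3.5,2,-0.5],"rotation":[0,0,0],"grip":0},{"dp":[0,0,0],"rotation":[0,0,0],"grip":-0.3},{"dp":[0,0,0],"rotation":[0,0,0],"grip":-0.6},{"dp":[0,0,0],"rotation":[0,0,0],"grip":-0.6},{"dp":[0,0,0],"rotation":[0,0,0],"grip":-0.6}]' 60
python3 -m creep '[{"dp":[0,0,0],"rotation":[0,0,0],"grip":-0.6},{"dp":[0,0,0],"rotation":[0,0,0],"grip":-0.6},{"dp":[-15,0,0],"rotation":[0,0,0],"grip":-0.6},{"dp":[-30,0,0],"rotation":[0,0,0],"grip":-0.6},{"dp":[-30,0,0],"rotation":[0,0,0],"grip":-0.6}]'
python3 -m creep '[{"dp":[0,0,0],"rotation":[0,0,0],"grip":-0.6},{"dp":[0,20,2],"rotation":[0,0,0],"grip":-0.6},{"dp":[0,34,4],"rotation":[0,0,0],"grip":-0.6},{"dp":[0,37,4],"rotation":[0,0,0],"grip":-0.6},{"dp":[0,37,4],"rotation":[0,0,0],"grip":-0.6}]'
python3 -m creep '[{"dp":[0,37,4],"rotation":[0,0,0],"grip":-0.6},{"dp":[0,37,4],"rotation":[0,0,0],"grip":-0.6},{"dp":[0,32,3],"rotation":[0,0,0],"grip":-0.6},{"dp":[0,18,1],"rotation":[0,0,0],"grip":-0.6},{"dp":[0,10,0],"rotation":[0,0,0],"grip":-0.6}]'
python3 -m creep '[{"dp":[0,0,0],"rotation":[0,0,0],"grip":-0.6},{"dp":[0,0,0],"rotation":[0,0,0],"grip":-0.6},{"dp":[0,0,0],"rotation":[0,0,0],"grip":-0.6}]'
python3 - <<'E'
from h import *
for n in ("side",):
    im=ctrl.snapshot(n); cv2.imwrite(f"pics/G_{n}.png",im[:,:,::-1])
E
```

```text
clock: 45.67
position: [0.5525, -0.3112, 0.0855]
ee_rot: [[0.001, -0.0, 1.0], [-0.0, 1.0, 0.0], [-1.0, -0.0, 0.001]]
force: [-1.5, 0.5, 5.9]
opening: 0.0319
clock: 46.08
position: [0.551, -0.3105, 0.1591]
ee_rot: [[-0.003, 0.0, 1.0], [0.002, 1.0, -0.0], [-1.0, 0.002, -0.003]]
force: [0.1, 0.0, -0.7]
opening: 0.0321
clock: 46.5
position: [0.5657, -0.1819, 0.1593]
ee_rot: [[-0.001, 0.001, 1.0], [0.0, 1.0, -0.001], [-1.0, 0.0, -0.001]]
force: [0.2, 0.3, -0.5]
opening: 0.0323
clock: 46.92
position: [0.578, -0.0452, 0.1594]
ee_rot: [[-0.0, -0.004, 1.0], [0.001, 1.0, 0.004], [-1.0, 0.001, -0.0]]
force: [0.2, 1.5, -1.2]
opening: 0.0323
clock: 47.17
position: [0.5779, -0.0515, 0.1597]
ee_rot: [[-0.0, 0.003, 1.0], [-0.001, 1.0, -0.003], [-1.0, -0.001, -0.0]]
force: [-0.4, 0.2, -1.2]
opening: 0.0324
```

View pics/G_side.png

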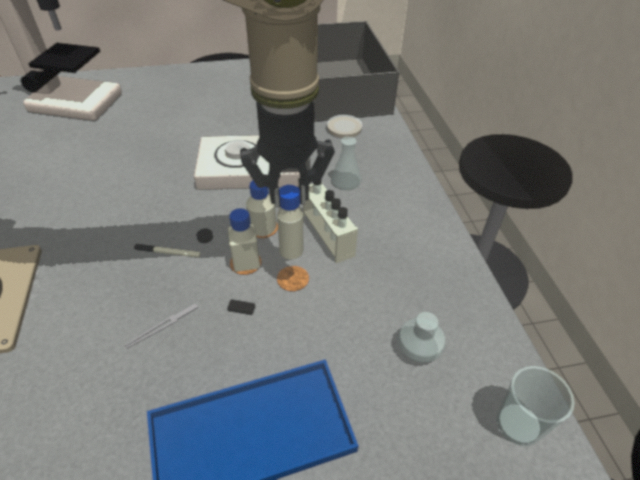

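```bash
python3 -m creep '[{"dp":[22,1,1],"rotation":[0,0,0],"grip":-0.6},{"dp":[26,0,0],"rotation":[0,0,0],"grip":-0.6},{"dp":[15,0,0],"rotation":[0,0,0],"grip":-0.6},{"dp":[5,0,0],"rotation":[0,0,0],"grip":-0.6},{"dp":[0,0,0],"rotation":[0,0,0],"grip":-0.6}]' 
python3 -m creep '[{"dp":[0,0,0],"rotation":[0,0,0],"grip":-0.6},{"dp":[0,0,0],"rotation":[0,0,0],"grip":-0.6}]'
```

```text
clock: 47.63
position: [0.5782, -0.0494, 0.0906]
ee_rot: [[-0.002, 0.002, 1.0], [-0.0, 1.0, -0.002], [-1.0, -0.0, -0.002]]
force: [0.2, 0.0, -0.3]
opening: 0.0322
clock: 47.8
position: [0.58, -0.0485, 0.0933]
ee_rot: [[0.002, 0.001, 1.0], [-0.0, 1.0, -0.001], [-1.0, -0.0, 0.002]]
force: [-0.4, -0.5, -0.2]
opening: 0.0323
```

```bash
python3 -m creep '[{"dp":[4,0,0],"rotation":[0,0,0],"grip":-0.6},{"dp":[3,0,0],"rotation":[0,0,0],"grip":-0.6},{"dp":[0,0,0],"rotation":[0,0,0],"grip":-0.6},{"dp":[0,0,0],"rotation":[0,0,0],"grip":-0.6}]'
python3 -m creep '[{"dp":[1,0,0],"rotation":[0,0,0],"grip":-0.6},{"dp":[0,0,0],"rotation":[0,0,0],"grip":-0.6},{"dp":[0,0,0],"rotation":[0,0,0],"grip":-0.6}]'
```

```text
clock: 48.13
position: [0.579, -0.048, 0.0848]
ee_rot: [[-0.0, -0.0, 1.0], [0.0, 1.0, 0.0], [-1.0, 0.0, -0.0]]
force: [-0.4, -0.0, 0.2]
opening: 0.0322
clock: 48.38
position: [0.5791, -0.048, 0.0838]
ee_rot: [[0.0, -0.0, 1.0], [-0.0, 1.0, 0.0], [-1.0, -0.0, 0.0]]
force: [0.7, 0.4, -1.2]
opening: 0.0323
```

```bash
python3 -m creep '[{"dp":[1,0,0],"rotation":[0,0,0],"grip":-0.6},{"dp":[0,0,0],"rotation":[0,0,0],"grip":-0.6},{"dp":[0,0,0],"rotation":[0,0,0],"grip":-0.6}]'
```

```text
clock: 48.63
position: [0.5794, -0.048, 0.0835]
ee_rot: [[0.001, -0.0, 1.0], [-0.0, 1.0, 0.0], [-1.0, -0.0, 0.001]]
force: [-2.1, -0.0, 5.2]
opening: 0.0322
```

Contact; release, lift and retreat.

```bash
python3 -m creep '[{"dp":[0,0,0],"rotation":[0,0,0],"grip":-0.15},{"dp":[0,0,0],"rotation":[0,0,0],"grip":0.1},{"dp":[0,0,0],"rotation":[0,0,0],"grip":0.25},{"dp":[0,0,0],"rotation":[0,0,0],"grip":0.25},{"dp":[-20,0,0],"rotation":[0,0,0],"grip":0.25}]'
python3 -m creep '[{"dp":[-38,0,0],"rotation":[0,0,0],"grip":0.25},{"dp":[-38,0,0],"rotation":[0,0,0],"grip":0.25},{"dp":[-20,-30,-5],"rotation":[0,0,0],"grip":0.25},{"dp":[0,-38,-10],"rotation":[0,0,0],"grip":0.25},{"dp":[0,-38,-10],"rotation":[0,0,0],"grip":0.25}]'
python3 -m creep '[{"dp":[0,-30,0],"rotation":[0,0,0],"grip":0.25},{"dp":[0,-20,0],"rotation":[0,0,0],"grip":0.25},{"dp":[0,0,0],"rotation":[0,0,0],"grip":0.25},{"dp":[0,0,0],"rotation":[0,0,0],"grip":0.25},{"dp":[0,0,0],"rotation":[0,0,0],"grip":0.25}]'
python3 - <<'E'
from h import *
s=ctrl.read_state(); print(s["position"],s["clock"])
for n in ("scene","side","wrist"):
    im=ctrl.snapshot(n); cv2.imwrite(f"pics/H_{n}.png",im[:,:,::-1])
    caps(n,{"wide":(.54,.094),"square":(.497,.006),"slim":(.579,-.049)},.003)
    for l in("wide_bottle","square_bottle","slim_bottle"): find(n,l,.003,1)
find("scene","dish",.045,1);find("scene","counter",0,1);find("scene","flask",0,1)
E
```

```text
clock: 49.05
position: [0.5767, -0.0479, 0.0994]
ee_rot: [[-0.006, -0.0, 1.0], [0.0, 1.0, 0.0], [-1.0, 0.0, -0.006]]
force: [-0.1, 0.1, -0.1]
opening: 0.0531
clock: 49.47
position: [0.5549, -0.1545, 0.2007]
ee_rot: [[0.004, -0.003, 1.0], [-0.0, 1.0, 0.003], [-1.0, -0.0, 0.004]]
force: [0.9, -1.2, -0.5]
opening: 0.0533
clock: 49.88
position: [0.5543, -0.2029, 0.1986]
ee_rot: [[-0.0, -0.001, 1.0], [0.001, 1.0, 0.001], [-1.0, 0.001, -0.0]]
force: [-0.3, -0.1, -0.2]
opening: 0.054
[ 0.55430372 -0.20292419  0.1986494 ] 49.8833
scene wide blue area 321 model 349 off px 1.2 [0.5374 0.0943]
scene square blue area 316 model 338 off px 0.5 [0.496  0.0066]
scene slim blue area 345 model 364 off px 1.0 [ 0.5771 -0.0484]
scene wide_bottle 0.66 [362.7 238.6] [0.5327 0.1008 0.003 ]
scene square_bottle 0.86 [320.7 214.5] [0.4936 0.0048 0.003 ]
scene slim_bottle 0.94 [288.6 243.8] [ 0.5786 -0.0434  0.003 ]
side wide blue area 104 model 411 off px 31.1 [0.5098 0.0206]
side square blue area 104 model 426 off px 7.7 [0.5099 0.0099]
side slim blue area 356 model 462 off px 0.6 [ 0.5799 -0.0484]
side wide_bottle 0.57 [259.8 227.6] [0.5346 0.0934 0.003 ]
side square_bottle 0.93 [246.2 257.4] [0.5003 0.0173 0.003 ]
side slim_bottle 0.65 [293.7 277.6] [ 0.5815 -0.0483  0.003 ]
wrist wide blue area 893 model 3196 off px 325.2 [ 0.58   -0.0557]
wrist square blue area 893 model 3450 off px 190.2 [ 0.579  -0.0588]
wrist slim blue area 893 model 3796 off px 26.5 [ 0.5779 -0.0625]
wrist wide_bottle 0.18 [249.8 310.9] [ 0.4787 -0.3196  0.003 ]
wrist slim_bottle 0.56 [345.2  40.7] [ 0.5795 -0.0495  0.003 ]
scene counter 0.64 [457.5 248. ] [0.5099 0.2923 0.    ]
scene flask 0.88 [401.8 342.3] [0.7382 0.2106 0.    ]
```

View pics/H_scene.png

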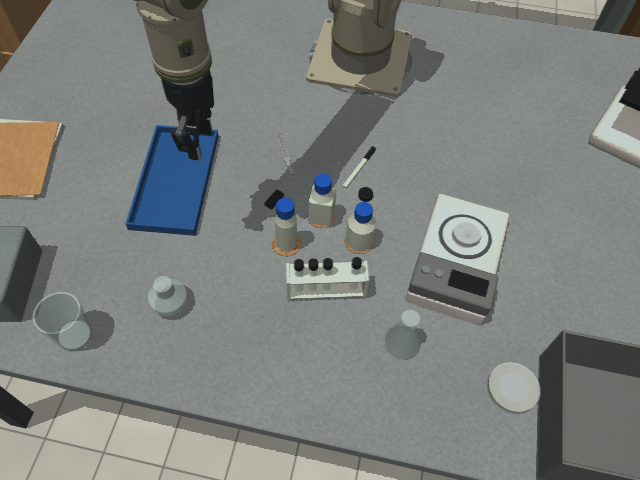

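View pics/H_side.png

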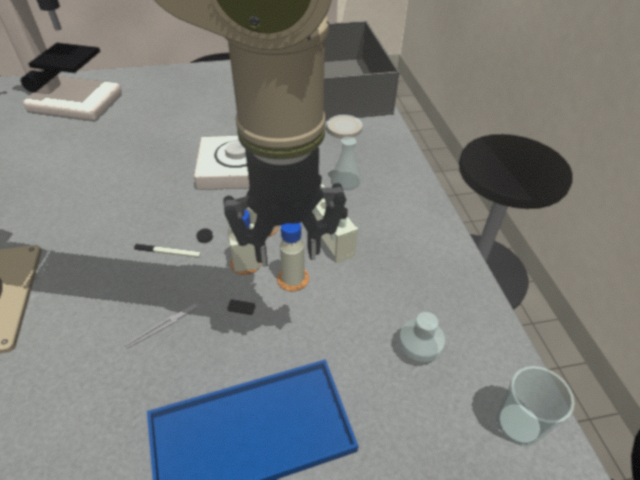

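Run:
```python
from plant import ctrl
print(ctrl.close_job())
```

```text
the job is handed in; nothing more can be done
None
```

The job is done and handed in at about 50 s. All three bottles went into the tray upright, the dish went onto the counter's disc while they waited there, and each bottle is back on the coaster it came from.

**Last checks, all in the scene camera unless noted:**
- **Bottles:** all three look upright on their coasters, and their caps are within about 3 mm of where the same camera first saw them (slim about 5 mm). The trained networks' bottle points scattered more, by up to about 15 mm for the square bottle while the arm partly hid it in the side view. I trusted the caps instead.
- **Dish:** right after it was set down, it measured about 2 mm from the centre of the ring. The side camera, which is noisier, read about 7 mm from its own estimate of the centre. The final picture still shows it flat in the middle of the ring, but the network did not report it in that last check.
- **Flask:** standing in the last picture and within about 8 mm of where it was first measured, which is about the detector's scatter.
- **Arm:** clear of everything.

**What went wrong on the way:** the first grasp closed in the air above the slim bottle's cap. The real fingertips sit about 32 to 40 mm behind the reported TCP, not at it. I measured that offset in the pictures, used it for every later grasp, and nothing was disturbed.

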